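# Set the clock up for its photo and hold the camera stick

### The job

Take the white clock out of the carton, stand it on the open bench and let go; then take hold of it the other way, by its front and back, and stand it on the low plinth between the two white panels of the photo stand, in the middle, facing the small camera squarely. Then push the stick of the camera remote straight forward (away from the palm rest), nearly to its stop, hold it there for two seconds and let it spring back; steer it no other way. The clock is fragile, so do not drop it or tip it over, and leave the mug, loaf dish and tureen where they are.

Things in the scene. Friction and masses are not known exactly. Their poses are not given: they have to be found in the camera images.
- clock: loose white ceramic table clock, about 0.35 kg, 48 mm deep (x), 64 mm wide (y), 104 mm high: straight sides up to 88 mm, then a low arched top; dial on its front (+x). Origin: centre of its underside; z up. It starts standing in the carton, front towards the carton's +x, sides (y) free to grasp, dividers close to front and back. On the photo stand only front and back can be held.
- clock_face (a point): centre of the dial on the clock's front: 24 mm ahead (+x) of the clock's origin and 70 mm up
- carton: fixed cardboard carton, 220 (x) by 200 mm (y), outer walls 60 mm high, floor 8 mm above the bench. Two dividers, 95 mm high, leave a slot 62 mm wide along x, centred on the origin, in which the clock stands with about 60 mm free beside each of its sides. Plates and paperbacks, below 90 mm, fill the rest. Origin: centre of the underside.
- photo_stand: fixed photo stand. Origin: bench level under the plinth's centre; z up. Plinth top 15 mm above the bench, 70 mm long (x), between two white panels left and right (y), tops 100 mm high, 80 mm apart inside; front (+x) and back open. A small camera, top about 190 mm high, on a post 210 mm in front (+x) faces it, joined by a flat rail 8 mm high; it nods down as the stick goes forward.
- remote: camera remote fixed to the bench: black box 150 mm long (x), 90 mm wide (y), 30 mm high, with a rounded rubber palm rest (48 mm high) across its -x end and an upright stick nearer its +x end. Origin: centre of its underside. +x is 'forward', away from the palm rest. The bench between this remote and the robot is clear.
- stick_knob (a point): centre of the black ball knob, 36 mm in diameter, on top of the stick. The stick pivots 25 mm ahead (+x) of the remote's origin and 30 mm above the bench; the knob's centre is 95 mm from the pivot, on a thin shaft (12 mm).
- stick_fwd (a joint): forward tilt of the stick in rad, 0 upright, positive forward (remote's +x), stops at 0.45 either way; a spring of 1 N m/rad returns it to 0 (about 4 N at the knob near the stop)
- stick_side (a joint): sideways tilt of the stick in rad, 0 upright, positive to the remote's +y, same stops and spring
- mug: white mug, 76 mm across, 90 mm high, bystander; origin at the centre of its underside
- loaf_dish: white open loaf dish 90 x 170 x 60 mm, bystander; origin at the centre of its underside
- tureen: round white lidded tureen, 156 mm across, 114 mm high with its lid knob, bystander; origin at the centre of its underside
Mind the look-alikes: they are no part of the job. Leave any green look-alike of the clock alone. What is shaped like the remote but blue or yellow is not meant.

How it is judged:
On the way, in this order (a step that is already met when the one before it is completed fails the run):
1. the clock stands upright on the open bench, clear of carton and photo stand, let go of (height (world z) of clock below 0.004 m and angle between clock's own z axis and vertical below 0.08 rad and contact force between clock and the fingers below 0.2 N and linear speed of clock below 0.03 m/s and horizontal distance between clock and carton above 0.13 m and horizontal distance between clock and photo_stand above 0.08 m), for 0.2 s.
2. the clock stands on the plinth, centred, facing the camera, let go of (x of clock in the frame of photo_stand between -0.015 and 0.015 m and y of clock in the frame of photo_stand between -0.014 and 0.014 m and z of clock in the frame of photo_stand between -0.02 and 0.02 m and z of clock in the frame of photo_stand above 0.011 m and angle between clock's own z axis and vertical below 0.08 rad and angle between the x axis of clock and the x axis of photo_stand, either way round below 0.17 rad and x of clock_face in the frame of photo_stand above 0.003 m and contact force between clock and the fingers below 0.2 N and linear speed of clock below 0.03 m/s), for 0.3 s.
3. the stick is held nearly fully forward for over a second, the clock in place (all of step 2 and value of joint stick_fwd above 0.33 rad and value of joint stick_side between -0.2 and 0.2 rad), for 1.2 s.
At the end, for the whole second after the job is handed in: The clock stands at rest and released on the plinth (underside 11 to 20 mm above the bench), within 15 mm of its centre along the stand's x and 14 mm across, upright within 0.08 rad, its dial towards the camera within 0.17 rad; the stick has sprung back to within 0.06 rad of upright both ways (all of step 2 and value of joint stick_fwd between -0.06 and 0.06 rad and value of joint stick_side between -0.06 and 0.06 rad and velocity of joint stick_fwd between -0.1 and 0.1 rad/s); the robot touches nothing.
It fails at once if the stick is steered backward or sideways (over 0.28 rad) (value of joint any of stick_fwd, stick_side below -0.28 rad or value of joint stick_side above 0.28 rad).
It fails at once if the clock is dropped (falls free faster than 0.5 m/s) (linear speed of clock above 0.5 m/s and contact force between clock and the fingers below 0.05 N).
It fails at once if the clock is tipped over (tilted more than 0.7 rad) (angle between clock's own z axis and vertical above 0.7 rad).
It fails at once if the mug, loaf dish or tureen is moved more than 25 mm or tipped (distance of any of mug, loaf_dish, tureen from where it was at the start of the episode above 0.025 m or angle between any of mug, loaf_dish, tureen's own z axis and vertical above 0.3 rad).
It also fails if it takes over 72 s, if anything falls off the work surface, if the arm or the gripper's body presses on something with over 40 N, if the wrist force passes 120 N, or if a joint passes its speed limit or range.

### The arm

A 7-joint arm with a two-finger parallel gripper is mounted at the origin on the work surface. World frame = base frame: x ahead of the robot, y to its left, z up, the work surface at z = 0. Lengths are in m, angles in rad, forces in N, time in s.
With the tool pointing down it reaches from about 0.4 to 0.875 m from the base axis. Payload 6.5 kg.
Tool frame: the origin (TCP) lies on the centre line of the jaws, within the pads' length; the fingertips stand 22 mm ahead of it and the grasp point (between the pads) lies 3 mm ahead of it (arm.tcp_to_tips is the distance from the TCP to the fingertips, in m); z points along the fingers, y is the direction in which the jaws open and shut (so a half turn about z gives the same grasp; the last joint's range is limited). The gripper opens to 85 mm and grips with 20 to 120 N. Pads are 22 mm wide; open, the fingers measure 114 mm over their backs; the gripper's body (76 mm by 85 mm) begins 54 mm behind the grasp point. The pads swing forward as they close: fully open they stand 13 mm farther back than shut.
Start: joints at [1.274, 0.536, -0.004, 1.538, 0.003, 1.067, -0.071], TCP at [0.149, -0.633, 0.253] pointing down, gripper open.
Joint ranges: [-2.7, 2.7], [-0.37, 2.16], [-1.27, 1.26], [0.24, 2.4], [-1.31, 4.45], [0.19, 1.91], [-2.76, 2.76]. Speed limits (rad/s): [2.39, 2.39, 3.14, 3.14, 3.14, 3.14, 3.14].

### API

Orientations are given as a unit quaternion [w, x, y, z].
In Python, from plant import arm, imaging, job gives the robot as it stands. The module is installed in compiled form; this text tells all that it offers.
- The arm moves only by the tool step_arm, never from a script. Its argument "plan" is a list of rows, each a list of 3 entries, a list of its own where there are three numbers: the turn, a rotation vector about the tool's x, y, z in rad, then the shift along the tool's x, y, z in cm, then the closure, from 0 (fully open) to 1 (shut). In form: [[[rx, ry, rz], [dx, dy, dz], claw], ...]. A call has exactly 5 rows; each row shifts and turns the pose as measured when the row begins, along the tool's axes as they then stand; what a row does not reach is not made up. A row lasts 1/10 s, in which the tool goes at most 50 mm and 8.59 degrees, less where a joint would pass 70% of its speed; a pose out of reach is approached as far as the arm can. A call with a gripper value outside its range is refused whole. The fingers move at their own pace and stop on an object; "squeeze" is the grip in N (left out, the last holds). Time passes only in rows, so rows that do not move let the fingers close, or fill a call up. It gives the time, the measured TCP pose, the force and the opening at its end, in the units of the state.
- arm.read_state(): the state, without advancing time (a new reading comes with each control period).
- imaging.get_image(name): name is "side" or "top" or "wrist"; returns a dict with "frame" (420x560x3 uint8, blue, green, red), "depth" (420x560 float32, m along the optical axis (not along the pixel's ray), 0 where there is no reading), "intrinsics" (3x3 intrinsics, pixels), "world_from_camera" (4x4, takes a point from camera to world coordinates). Camera axes: x right, y down, z forward; pixel columns grow to the right and rows downward; lengths in m; the calibration is good to about 2 mm. A picture is of the moment at which its call begins.
- job.hand_in(): hands the job in, once; it reports no verdict.
The state is a dict: "time": time; "joint_positions": joint angles; "joint_vel": joint speeds; "joint_efforts": joint torques, N m; "tcp_pos": TCP position; "eef_rot": TCP orientation; "wrist_force": force on the tool from outside, world axes, zero at the start; "ft_torque": the same for the moment, N m; "gripper_width": finger opening in m.
Only numpy, scipy, OpenCV 4.12 (cv2) and the standard library are available. Lean on these libraries where they do the work, as an engineer would, in place of code of your own. Each camera call takes 0.05 s, during which the arm holds its last target.

## Working session

There is one attempt and no reset: what is moved stays moved. The work goes in short steps, Python scripts to look and compute and a tool call to move; the robot and the scene stay as the last step left them, time stands still between calls to the robot, and variables do not carry over. Pictures are saved under pics/ and viewed, and the job is handed in when it is done.

Besides the shell and the picture viewer there is one more tool, called by a JSON object that holds its "method" and its "body". step_arm: Moves the arm, as the interface text tells. Its arguments: {"type":"object","properties":{"plan":{"type":"array"},"squeeze":{"type":"number"}},"required":["plan"]}

```bash
mkdir -p pics; cat > h.py <<'E'
import numpy as np, cv2
from plant import arm, imaging, job
def grab(n,tag):
    d=imaging.get_image(n); cv2.imwrite(f'pics/{tag}.png',d['frame']); np.savez(f'pics/{tag}.npz',**d); return d
def load(tag): return dict(np.load(f'pics/{tag}.npz'))
def pts(d):
    K=d['intrinsics'];T=d['world_from_camera'];z=d['depth'];v,u=np.mgrid[:z.shape[0],:z.shape[1]]
    P=np.stack([(u-K[0,2])/K[0,0]*z,(v-K[1,2])/K[1,1]*z,z],-1)
    return P@T[:3,:3].T+T[:3,3]
E
python3 - <<'E'
from h import *
for n in ['side','top','wrist']:
    d=grab(n,n+'0'); print(n,d['world_from_camera'].round(3).tolist(),d['intrinsics'].round(1).tolist())
print(arm.read_state(), arm.tcp_to_tips)
E
```

```text
side [[0.999, -0.008, 0.045, 0.44], [-0.04, -0.628, 0.777, -1.392], [0.022, -0.778, -0.628, 1.249], [0.0, 0.0, 0.0, 1.0]] [[524.9, 0.0, 270.3], [0.0, 524.9, 203.1], [0.0, 0.0, 1.0]]
top [[0.022, -0.98, 0.196, 0.247], [-1.0, -0.022, 0.004, -0.003], [0.001, -0.196, -0.981, 1.519], [0.0, 0.0, 0.0, 1.0]] [[435.6, 0.0, 283.8], [0.0, 435.6, 208.9], [0.0, 0.0, 1.0]]
wrist [[0.228, -0.926, -0.3, 0.225], [-0.974, -0.218, -0.068, -0.615], [-0.002, 0.308, -0.951, 0.374], [0.0, 0.0, 0.0, 1.0]] [[309.0, 0.0, 280.1], [0.0, 309.0, 218.5], [0.0, 0.0, 1.0]]
{'time': 0.15, 'joint_positions': array([ 1.27380572,  0.53702301, -0.00443643,  1.53862623,  0.00259596,
        1.06727209, -0.07119113]), 'joint_vel': array([-3.31801370e-05, -3.01569804e-03,  7.20182696e-04, -4.08084613e-03,
       -3.88785862e-04,  2.28171378e-03,  9.07687256e-04]), 'joint_efforts': array([ 1.30872155e-03, -5.83786476e+01,  1.05000716e+00, -2.59353662e+01,
        1.25412559e-02,  6.49439680e-03,  1.61080902e-05]), 'tcp_pos': array([ 0.14857913, -0.63233631,  0.25260211]), 'eef_rot': array([-6.49742334e-04,  9.93344729e-01,  1.15177302e-01, -1.23972042e-04]), 'wrist_force': array([-0.36892511, -0.05978481, -0.54250251]), 'ft_torque': array([-0.02075245, -0.01141028,  0.02809869]), 'gripper_width': 0.08542724063116783} 0.022
```

View pics/top0.png

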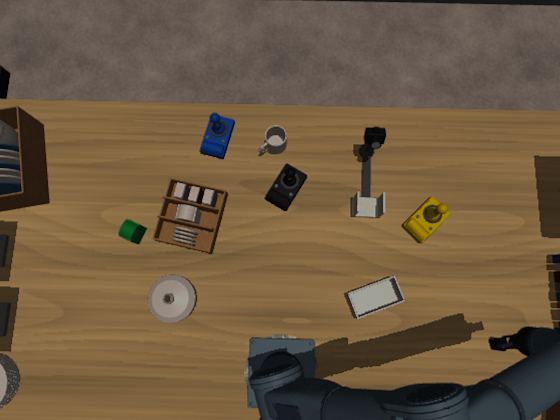

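View pics/side0.png

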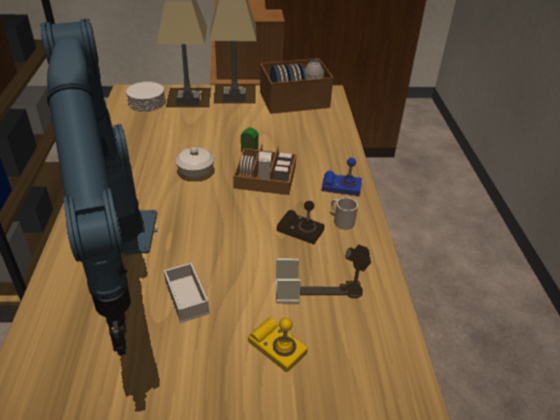

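View pics/wrist0.png

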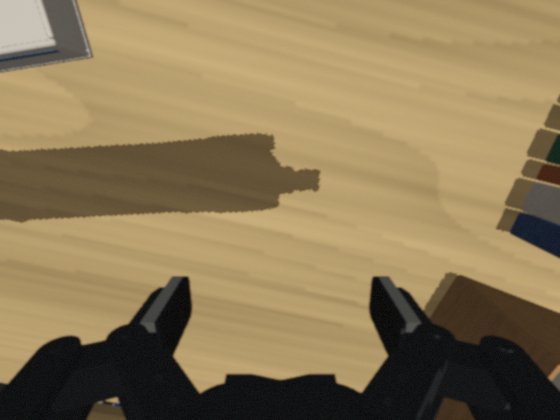

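```bash
python3 - <<'E'
from h import *
a=load('top0')['frame']; 
cv2.imwrite('pics/t0a.png',cv2.resize(a[100:260,110:310],None,fx=4,fy=4,interpolation=cv2.INTER_CUBIC)[:600])
cv2.imwrite('pics/t0b.png',cv2.resize(a[120:270,260:460],None,fx=4,fy=4,interpolation=cv2.INTER_CUBIC))
for n,boxes in [('top0',{'all':(0,0,560,420)})]:
    d=load(n);P=pts(d)
    for (u,v) in [(187,212),(193,212),(182,212),(180,212),(286,175),(286,187),(368,205),(366,175),(374,138),(172,298),(375,297),(276,140),(131,231)]: print(u,v,P[v,u].round(3))
E
```

```text
187 212 [0.509 0.32  0.114]
193 212 [0.513 0.305 0.093]
182 212 [0.508 0.336 0.117]
180 212 [0.51  0.345 0.106]
286 175 [ 0.636 -0.002  0.135]
286 187 [ 0.621 -0.003  0.035]
368 205 [ 0.566 -0.293  0.018]
366 175 [ 0.677 -0.289  0.012]
374 138 [ 0.753 -0.284  0.182]
172 298 [0.232 0.352 0.103]
375 297 [ 0.249 -0.314  0.006]
276 140 [0.805 0.037 0.005]
131 231 [0.444 0.502 0.102]
```

View pics/t0a.png

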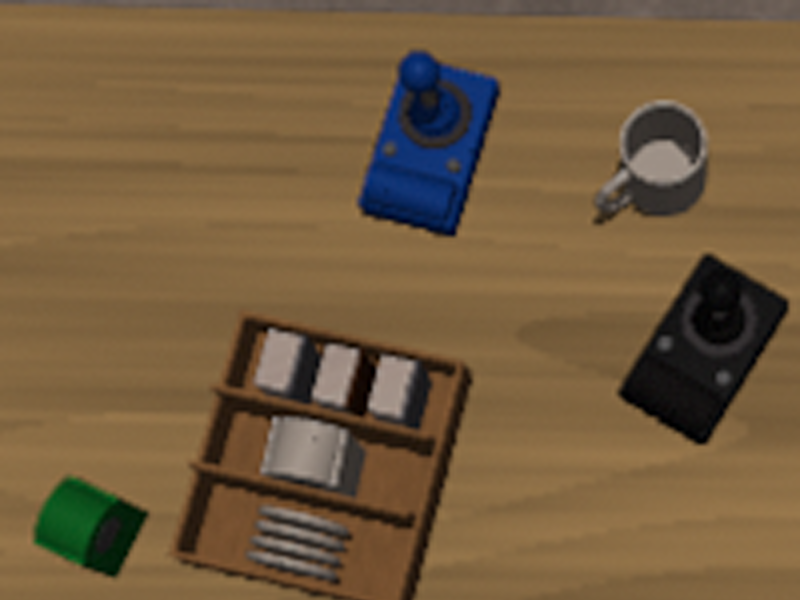

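View pics/t0b.png

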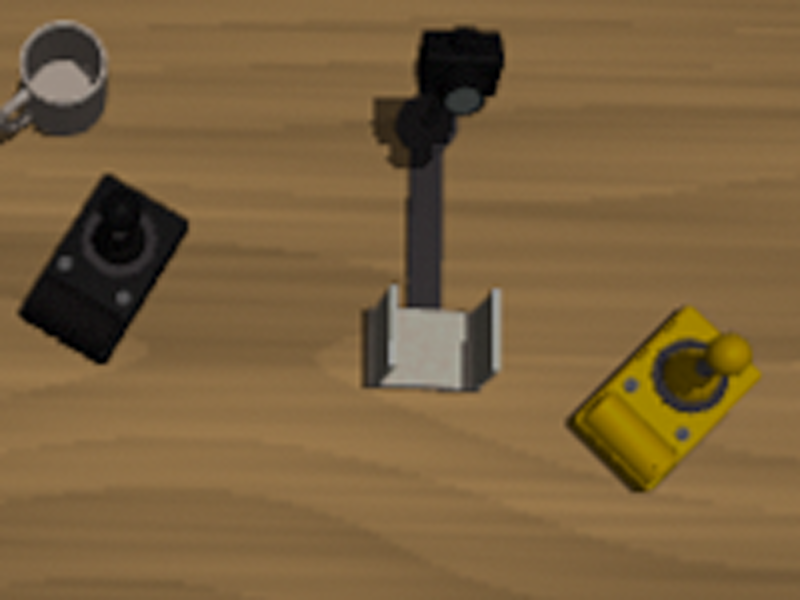

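```bash
python3 - <<'E'
from h import *
def rect(m,P,name):
    q=P[m][:,:2].astype(np.float32); r=cv2.minAreaRect(q); print(name,len(q),'c',np.round(r[0],4),'s',np.round(r[1],4),'a',round(r[2],2),'cent',q.mean(0).round(4))
for n in ['top0','side0']:
    d=load(n);P=pts(d);X,Y,Z=P[...,0],P[...,1],P[...,2]; ok=d['depth']>0
    def box(x0,x1,y0,y1,z0,z1): return ok&(X>x0)&(X<x1)&(Y>y0)&(Y<y1)&(Z>z0)&(Z<z1)
    print(n,'bench z',np.median(Z[box(.3,.8,-.2,.2,-.03,.01)]))
    rect(box(.46,.56,.28,.37,.1,.125),P,'clock'); 
    rect(box(.35,.7,.18,.44,.045,.125),P,'carton')
    rect(box(.5,.75,-.1,.1,.015,.06),P,'remote')
    rect(box(.5,.75,-.1,.1,.02,.036),P,'remotetop')
    q=P[box(.55,.72,-.1,.1,.10,.15)]; print('knob',len(q),q.min(0).round(4),q.max(0).round(4),q.mean(0))
    rect(box(.48,.66,-.38,-.2,.07,.115),P,'panels')
    rect(box(.48,.66,-.38,-.2,.012,.115),P,'stand')
    rect(box(.5,.64,-.33,-.25,.012,.022),P,'plinth')
    rect(box(.62,.73,-.33,-.25,.004,.014),P,'rail')
    rect(box(.65,.85,-.36,-.2,.1,.22),P,'cam')
E
```

```text
top0 bench z 0.0006856857663875005
clock 232 c [0.5142 0.3275] s [0.0621 0.0667] a 79.5 cent [0.5117 0.3286]
carton 2076 c [0.5143 0.3254] s [0.202  0.2209] a 78.09 cent [0.5248 0.321 ]
remote 961 c [0.651 0.041] s [0.1882 0.1509] a 60.89 cent [0.6195 0.0014]
remotetop 589 c [0.6503 0.0393] s [0.1833 0.1507] a 60.81 cent [ 0.6307 -0.0067]
knob 91 [ 0.6317 -0.0287  0.1225] [0.664  0.0014 0.1474] [ 0.64640214 -0.01351344  0.13763903]
panels 148 c [ 0.5618 -0.2856] s [0.0939 0.0703] a 89.15 cent [ 0.5603 -0.2891]
stand 643 c [ 0.5927 -0.2849] s [0.0963 0.1331] a 88.9 cent [ 0.5624 -0.2882]
plinth 339 c [ 0.5831 -0.2896] s [0.074  0.1143] a 88.35 cent [ 0.5638 -0.2919]
rail 285 c [ 0.6748 -0.29  ] s [0.0792 0.1093] a 89.34 cent [ 0.6768 -0.2893]
cam 394 c [ 0.7638 -0.2908] s [0.0675 0.0725] a 89.91 cent [ 0.7648 -0.2876]
side0 bench z -0.0007752926087333245
clock 88 c [0.5175 0.3228] s [0.0699 0.0583] a 88.62 cent [0.511  0.3182]
carton 1443 c [0.5147 0.3231] s [0.2181 0.2223] a 78.8 cent [0.5174 0.3007]
remote 826 c [0.6509 0.0338] s [0.1941 0.1503] a 60.26 cent [ 0.627  -0.0152]
remotetop 525 c [0.6498 0.032 ] s [0.19   0.1503] a 60.26 cent [ 0.6342 -0.0221]
knob 94 [ 0.6323 -0.0388  0.1001] [ 0.6667 -0.0045  0.1445] [ 0.64851675 -0.02435862  0.13012572]
panels 362 c [ 0.562  -0.2886] s [0.1019 0.0691] a 88.79 cent [ 0.562  -0.2913]
stand 983 c [ 0.5897 -0.2898] s [0.103  0.1247] a 88.67 cent [ 0.5625 -0.2917]
plinth 33 c [ 0.5826 -0.2915] s [0.0801 0.1094] a 87.51 cent [ 0.5564 -0.2878]
rail 255 c [ 0.6753 -0.2918] s [0.0735 0.1121] a 84.03 cent [ 0.6736 -0.2928]
cam 470 c [ 0.7635 -0.2945] s [0.0691 0.0739] a 1.82 cent [ 0.7664 -0.306 ]
```

```bash
cat >> h.py <<'E'
from scipy.spatial.transform import Rotation as R
def pose():
    s=arm.read_state(); q=s['eef_rot']; return s['tcp_pos'],R.from_quat([q[1],q[2],q[3],q[0]]),s
def tooldown(yaw): # tool x at yaw (deg)
    return R.from_euler('z',yaw,degrees=True)*R.from_rotvec([np.pi,0,0])
def plan(targets,n=None,vmax=.048,wmax=.145,claw=0.0,extra=0,spin=0):
    p,r,s=pose(); p=p.copy(); rows=[]
    yaw=np.degrees(np.arctan2(r.as_matrix()[1,0],r.as_matrix()[0,0]))
    print('t',round(s['time'],2),'p',p.round(4),'yaw',round(yaw,1),'tilt',round(np.degrees(np.arccos(-r.as_matrix()[2,2])),2),'w',round(s['gripper_width'],4),'F',s['wrist_force'].round(1),'j',s['joint_positions'].round(2))
    for tp,ty in targets:
        tp=np.array(tp,float); dy=ty-yaw
        if spin==0: dy=(dy+180)%360-180
        k=max(int(np.ceil(max(np.linalg.norm(tp-p)/vmax,abs(np.radians(dy))/wmax))),1)
        for i in range(k):
            r2=tooldown(yaw+dy/(k)*(i+1)); p2=p+(tp-p)/(k-i)
            dr=(r.inv()*r2).as_rotvec(); ds=r.inv().apply(p2-p)*100
            dr=dr.round(3);ds=ds.round(2)
            rows.append([[float(a)+0 for a in dr],[float(a)+0 for a in ds],claw])
            p=p+r.apply(ds/100); r=r*R.from_rotvec(dr)
        yaw+=dy
    while len(rows)%5: rows.append([[0,0,0],[0,0,0],claw])
    for i in range(0,len(rows),5): print(str(rows[i:i+5]).replace(' ',''))
E
python3 - <<'E'
from h import *
def rect(m,P,name):
    q=P[m][:,:2].astype(np.float32); r=cv2.minAreaRect(q); print(name,len(q),'c',np.round(r[0],4),'s',np.round(r[1],4),'a',round(r[2],2))
for n in ['top0','side0']:
    d=load(n);P=pts(d);X,Y,Z=P[...,0],P[...,1],P[...,2]; ok=d['depth']>0
    f=d['frame'].max(-1)
    m=ok&(f<60)&(X>.53)&(X<.74)&(Y>-.1)&(Y<.08)
    rect(m&(Z>.02)&(Z<.034),P,n+' remotetop'); rect(m&(Z>.01)&(Z<.055),P,n+' remote')
    rect(m&(Z>.07),P,n+' knob')
plan([((.45,-.2,.27),95),((.514,.327,.22),168)],spin=1)
E
```

```text
top0 remotetop 443 c [ 0.6259 -0.0013] s [0.0878 0.1478] a 60.32
top0 remote 892 c [ 0.6258 -0.0015] s [0.0879 0.1482] a 59.98
top0 knob 93 c [ 0.6478 -0.0137] s [0.0323 0.0298] a 1.06
side0 remotetop 411 c [ 0.6288 -0.0083] s [0.0991 0.1467] a 60.26
side0 remote 744 c [ 0.6277 -0.0077] s [0.0991 0.1493] a 60.26
side0 knob 63 c [ 0.6468 -0.025 ] s [0.0269 0.0271] a 63.59
t 0.15 p [ 0.1486 -0.6323  0.2526] yaw 13.2 tilt 0.08 w 0.0854 F [-0.4 -0.1 -0.5] j [ 1.27  0.54 -0.    1.54  0.    1.07 -0.07]
[[[-0.001,0.0,-0.13],[3.57,-3.2,-0.15],0.0],[[0.0,0.0,-0.129],[3.95,-2.71,-0.16],0.0],[[0.0,0.0,-0.13],[4.27,-2.18,-0.16],0.0],[[0.0,0.0,-0.13],[4.51,-1.61,-0.16],0.0],[[0.0,0.0,-0.13],[4.68,-1.01,-0.16],0.0]]
[[[0.0,0.0,-0.129],[4.78,-0.39,-0.16],0.0],[[0.0,0.0,-0.13],[4.79,0.22,-0.16],0.0],[[0.0,0.0,-0.13],[4.71,0.84,-0.15],0.0],[[0.0,0.0,-0.13],[4.57,1.45,-0.16],0.0],[[0.0,0.0,-0.129],[4.34,2.03,-0.15],0.0]]
[[[0.0,0.0,-0.13],[4.04,2.57,-0.16],0.0],[[0.0,0.0,-0.106],[4.33,0.91,0.42],0.0],[[0.0,0.0,-0.107],[4.21,1.37,0.42],0.0],[[0.0,0.0,-0.106],[4.04,1.81,0.42],0.0],[[0.0,0.0,-0.106],[3.82,2.22,0.42],0.0]]
[[[0.0,0.0,-0.106],[3.57,2.62,0.42],0.0],[[0.0,0.0,-0.106],[3.27,2.98,0.42],0.0],[[0.0,0.0,-0.106],[2.94,3.31,0.42],0.0],[[0.0,0.0,-0.107],[2.57,3.6,0.42],0.0],[[0.0,0.0,-0.106],[2.17,3.85,0.41],0.0]]
[[[0.0,0.0,-0.106],[1.75,4.06,0.42],0.0],[[0.0,0.0,-0.106],[1.31,4.22,0.41],0.0],[[0.0,0.0,-0.106],[0.85,4.34,0.42],0.0],[[0,0,0],[0,0,0],0.0],[[0,0,0],[0,0,0],0.0]]
```

{"method": "step_arm", "body": {"plan": [[[0, 0, -0.13], [3.6, -3.2, -0.15], 0], [[0, 0, -0.13], [3.95, -2.7, -0.15], 0], [[0, 0, -0.13], [4.25, -2.2, -0.15], 0], [[0, 0, -0.13], [4.5, -1.6, -0.15], 0], [[0, 0, -0.13], [4.7, -1.0, -0.15], 0]]}}

```text
time: 0.65
tcp_pos: [0.282, -0.4338, 0.2576]
eef_rot: [-0.001, 0.902, 0.431, -0.003]
wrist_force: [0.5, -0.8, 0.2]
gripper_width: 0.0854
```

{"method": "step_arm", "body": {"plan": [[[0, 0, -0.13], [4.8, -0.4, -0.15], 0], [[0, 0, -0.13], [4.8, 0.2, -0.15], 0], [[0, 0, -0.13], [4.7, 0.85, -0.15], 0], [[0, 0, -0.13], [4.55, 1.45, -0.15], 0], [[0, 0, -0.13], [4.35, 2.0, -0.15], 0]]}}

```text
time: 1.15
tcp_pos: [0.4174, -0.225, 0.2645]
eef_rot: [-0.001, 0.708, 0.706, -0.003]
wrist_force: [1.4, -0.3, 0.5]
gripper_width: 0.0856
```

```bash
python3 - <<'E'
from h import *
plan([((.514,.327,.22),168)],spin=1)
E
```

```text
t 1.15 p [ 0.4174 -0.225   0.2645] yaw 89.8 tilt 0.34 w 0.0856 F [ 1.4 -0.3  0.5] j [ 0.81  0.26 -0.48  1.95  0.15  0.97  0.25]
[[[-0.006,0.002,-0.114],[4.6,0.79,0.36],0.0],[[0.0,0.0,-0.113],[4.48,1.31,0.37],0.0],[[0.0,0.0,-0.114],[4.31,1.81,0.37],0.0],[[0.0,0.0,-0.114],[4.07,2.29,0.37],0.0],[[0.0,0.0,-0.113],[3.79,2.73,0.37],0.0]]
[[[0.0,0.0,-0.114],[3.45,3.14,0.37],0.0],[[0.0,0.0,-0.114],[3.07,3.52,0.37],0.0],[[0.0,0.0,-0.113],[2.65,3.84,0.37],0.0],[[0.0,0.0,-0.114],[2.21,4.12,0.37],0.0],[[0.0,0.0,-0.114],[1.72,4.34,0.37],0.0]]
[[[0.0,0.0,-0.114],[1.22,4.51,0.37],0.0],[[0.0,0.0,-0.113],[0.69,4.62,0.37],0.0],[[0,0,0],[0,0,0],0.0],[[0,0,0],[0,0,0],0.0],[[0,0,0],[0,0,0],0.0]]
```

{"method": "step_arm", "body": {"plan": [[[0, 0, -0.115], [4.6, 0.8, 0.35], 0], [[0, 0, -0.115], [4.5, 1.3, 0.35], 0], [[0, 0, -0.115], [4.3, 1.8, 0.35], 0], [[0, 0, -0.115], [4.1, 2.3, 0.35], 0], [[0, 0, -0.115], [3.8, 2.75, 0.35], 0]]}}

```text
time: 1.65
tcp_pos: [0.4576, 0.015, 0.247]
eef_rot: [0.001, 0.468, 0.884, -0.002]
wrist_force: [1.0, 0.8, -0.2]
gripper_width: 0.0856
```

{"method": "step_arm", "body": {"plan": [[[0, 0, -0.115], [3.5, 3.15, 0.35], 0], [[0, 0, -0.115], [3.1, 3.5, 0.35], 0], [[0, 0, -0.115], [2.65, 3.85, 0.35], 0], [[0, 0, -0.115], [2.2, 4.1, 0.35], 0], [[0, 0, -0.11], [1.7, 4.3, 0.35], 0]]}}

```text
time: 2.15
tcp_pos: [0.4876, 0.2545, 0.2276]
eef_rot: [0.001, 0.19, 0.982, -0.003]
wrist_force: [0.6, 0.9, 0.1]
gripper_width: 0.0851
```

```bash
python3 - <<'E'
from h import *
plan([((.514,.327,.22),168)],spin=1)
d=grab('wrist','w1')
E
```

```text
t 2.15 p [0.4876 0.2545 0.2276] yaw 158.1 tilt 0.33 w 0.0851 F [0.6 0.9 0.1] j [ 0.05  0.53 -0.83  1.79  0.46  1.02  0.23]
[[[-0.005,0.003,-0.087],[0.13,3.86,0.36],0.0],[[0.0,0.0,-0.086],[-0.2,3.85,0.38],0.0],[[0,0,0],[0,0,0],0.0],[[0,0,0],[0,0,0],0.0],[[0,0,0],[0,0,0],0.0]]
```

View pics/w1.png

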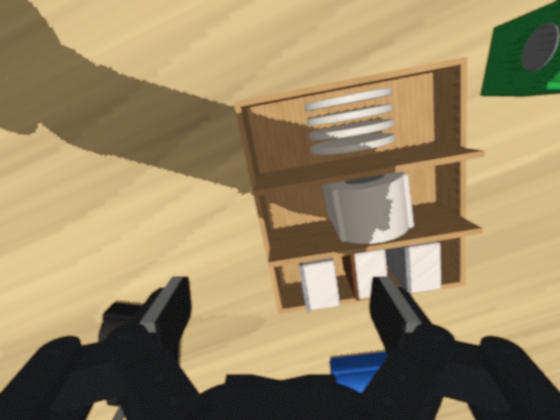

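```bash
python3 - <<'E'
from h import *
d=load('w1');P=pts(d);f=d['frame'].astype(int)
sub=d['frame'][120:280,220:480]; cv2.imwrite('pics/w1c.png',cv2.resize(sub,None,fx=3,fy=3,interpolation=cv2.INTER_CUBIC))
X,Y,Z=P[...,0],P[...,1],P[...,2]
grey=(f.max(-1)-f.min(-1)<25)&(f.max(-1)>90)
m=grey&(abs(X-.51)<.06)&(abs(Y-.33)<.06)&(Z>.085)&(Z<.13)&(d['depth']>0)
for lo in (.085,.092,.1):
    mm=m&(Z>lo); q=P[mm][:,:2].astype(np.float32); r=cv2.minAreaRect(q); print(lo,len(q),r, P[mm][:,2].max())
vs,us=np.nonzero(m); print(us.min(),us.max(),vs.min(),vs.max())
# carton pose: z>.05 region brown
b=(f[...,2]-f[...,0]>15)&(Z>.045)&(Z<.11)&(abs(X-.51)<.16)&(abs(Y-.33)<.14)
q=P[b][:,:2].astype(np.float32); print('carton',cv2.minAreaRect(q))
E
```

```text
0.085 4927 ((0.5105985403060913, 0.31720060110092163), (0.08575084805488586, 0.12699618935585022), 84.22122192382812) 0.11492032430969529
0.092 4432 ((0.5160354375839233, 0.328044593334198), (0.06374900788068771, 0.0578753761947155), 81.3080825805664) 0.11492032430969529
0.1 3591 ((0.5114884376525879, 0.32901322841644287), (0.052371568977832794, 0.04859311878681183), 81.3080825805664) 0.11492032430969529
322 414 129 281
carton ((0.5137926340103149, 0.32558929920196533), (0.20080965757369995, 0.22085821628570557), 78.1262435913086)
```

View pics/w1c.png

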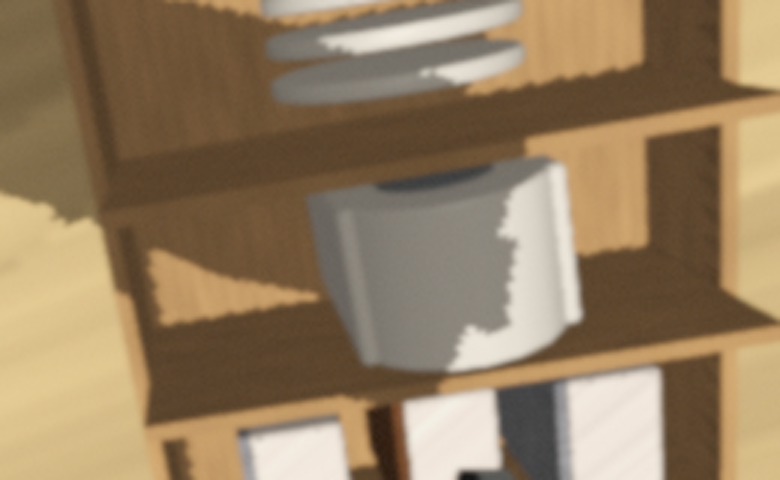

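```bash
python3 - <<'E'
from h import *
plan([((.512,.3285,.165),170)],spin=1,vmax=.03)
E
```

```text
t 2.2 p [0.4861 0.2639 0.228 ] yaw 158.9 tilt 0.19 w 0.0854 F [1.  7.  2.6] j [ 0.05  0.54 -0.83  1.79  0.46  1.02  0.24]
[[[0.003,0.0,-0.049],[-0.02,1.73,1.58],0.0],[[0.0,0.0,-0.048],[-0.11,1.74,1.57],0.0],[[0.0,0.0,-0.049],[-0.19,1.73,1.58],0.0],[[0.0,0.0,-0.048],[-0.27,1.72,1.57],0.0],[[0,0,0],[0,0,0],0.0]]
```

{"method": "step_arm", "body": {"plan": [[[0, 0, -0.05], [0, 1.75, 1.55], 0], [[0, 0, -0.05], [-0.1, 1.75, 1.55], 0], [[0, 0, -0.05], [-0.2, 1.75, 1.55], 0], [[0, 0, -0.05], [-0.3, 1.7, 1.55], 0], [[0, 0, 0], [0, 0, 0], 0]]}}

```text
time: 2.7
tcp_pos: [0.5112, 0.3355, 0.1625]
eef_rot: [-0.0, 0.078, 0.997, 0.002]
wrist_force: [-1.5, -0.2, -0.7]
gripper_width: 0.0855
```

```bash
python3 - <<'E'
from h import *
d=grab('wrist','w2')
plan([((.512,.3285,.074),170)],spin=1,vmax=.03)
P=pts(d);f=d['frame'].astype(int)
X,Y,Z=P[...,0],P[...,1],P[...,2]
grey=(f.max(-1)-f.min(-1)<25)&(f.max(-1)>90)
m=grey&(abs(X-.51)<.06)&(abs(Y-.33)<.06)&(Z<.13)&(d['depth']>0)
for lo in (.092,.1,.106):
    mm=m&(Z>lo); q=P[mm][:,:2].astype(np.float32); r=cv2.minAreaRect(q); print(lo,len(q),r, P[mm][:,2].max())
E
```

```text
t 2.75 p [0.5114 0.3346 0.1635] yaw 171.0 tilt 0.2 w 0.0854 F [0.1 1.4 0.2] j [-0.1   0.72 -0.8   1.68  0.6   1.    0.3 ]
[[[0.003,0.0,0.006],[-0.05,-0.21,2.98],0.0],[[0.0,0.0,0.006],[-0.06,-0.2,2.98],0.0],[[0.0,0.0,0.005],[-0.05,-0.2,2.99],0.0],[[0,0,0],[0,0,0],0.0],[[0,0,0],[0,0,0],0.0]]
0.092 7198 ((0.5111327767372131, 0.32855328917503357), (0.06365808099508286, 0.04896339774131775), 80.98072052001953) 0.1147279578516178
0.1 5849 ((0.511372983455658, 0.3289538621902466), (0.05231363698840141, 0.048713840544223785), 81.21241760253906) 0.1147279578516178
0.106 4554 ((0.511372447013855, 0.32880085706710815), (0.041799016296863556, 0.048577211797237396), 81.00279998779297) 0.1147279578516178
```

View pics/w2.png

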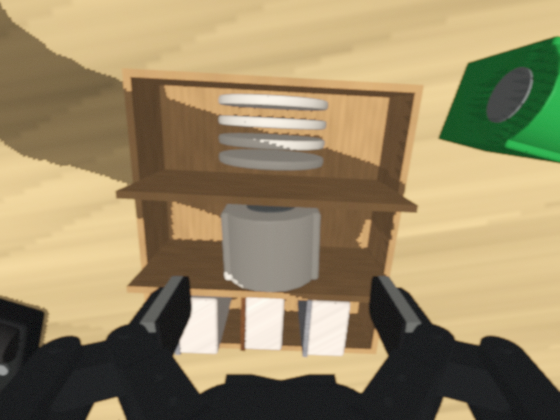

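{"method": "step_arm", "body": {"plan": [[[0.003, 0, 0], [-0.1, -0.6, 0], 0], [[0, 0, 0], [0, 0, 2], 0], [[0, 0, 0], [0, 0, 3], 0], [[0, 0, 0], [0, 0, 3], 0], [[0, 0, 0], [0, 0, 1], 0]], "squeeze": 30}}

```text
time: 3.25
tcp_pos: [0.5155, 0.323, 0.077]
eef_rot: [0.004, 0.084, 0.996, 0.0]
wrist_force: [0.2, 0.2, 0.9]
gripper_width: 0.0857
```

```bash
python3 - <<'E'
from h import *
plan([((.5113,.3287,.074),171)],spin=1,vmax=.03)
E
```

```text
t 3.25 p [0.5155 0.323  0.077 ] yaw 170.4 tilt 0.47 w 0.0857 F [0.2 0.2 0.9] j [-0.14  0.82 -0.72  1.73  0.7   0.85  0.23]
[[[0.001,0.008,-0.01],[0.51,0.49,0.29],0.0],[[0,0,0],[0,0,0],0.0],[[0,0,0],[0,0,0],0.0],[[0,0,0],[0,0,0],0.0],[[0,0,0],[0,0,0],0.0]]
```

{"method": "step_arm", "body": {"plan": [[[0, 0.008, -0.01], [0.5, 0.5, 0.3], 0], [[0, 0, 0], [0, 0, 0], 0], [[0, 0, 0], [0, 0, 0], 0], [[0, 0, 0], [0, 0, 0], 0.6], [[0, 0, 0], [0, 0, 0], 0.6]], "squeeze": 30}}

```text
time: 3.75
tcp_pos: [0.5132, 0.3288, 0.0784]
eef_rot: [0.002, 0.08, 0.997, 0.002]
wrist_force: [0.6, 1.2, -2.3]
gripper_width: 0.0637
```

{"method": "step_arm", "body": {"plan": [[[0, 0, 0], [0, 0, 0], 1], [[0, 0, 0], [0, 0, 0], 1], [[0, 0, 0], [0, 0, 0], 1], [[0, 0, 0], [0, 0, 0], 1], [[0, 0, 0], [0, 0, 0], 1]]}}

```text
time: 4.25
tcp_pos: [0.5129, 0.328, 0.0781]
eef_rot: [0.002, 0.08, 0.997, 0.001]
wrist_force: [-0.0, -0.2, -1.1]
gripper_width: 0.0634
```

```bash
python3 - <<'E'
from h import *
plan([((.5113,.3287,.15),171)],spin=1,vmax=.03)
E
```

```text
t 4.25 p [0.5129 0.328  0.0781] yaw 170.8 tilt 0.21 w 0.0634 F [-0.  -0.2 -1.1] j [-0.14  0.82 -0.72  1.73  0.69  0.86  0.23]
[[[0.002,0.003,-0.001],[0.05,0.02,-2.4],0.0],[[0.0,0.0,-0.001],[0.06,0.01,-2.39],0.0],[[0.0,0.0,-0.001],[0.06,0.02,-2.4],0.0],[[0,0,0],[0,0,0],0.0],[[0,0,0],[0,0,0],0.0]]
```

{"method": "step_arm", "body": {"plan": [[[0, 0, 0], [0.05, 0, -1], 1], [[0, 0, 0], [0.05, 0, -2], 1], [[0, 0, 0], [0.05, 0, -3], 1], [[0, 0, 0], [0, 0, -4], 1], [[0, 0, 0], [0, 0, -3], 1]]}}

```text
time: 4.75
tcp_pos: [0.5094, 0.3254, 0.2095]
eef_rot: [-0.001, 0.08, 0.997, -0.002]
wrist_force: [0.5, 0.9, -3.2]
gripper_width: 0.064
```

```bash
python3 - <<'E'
from h import *
grab('wrist','w3')
plan([((.45,-.02,.2),95)],spin=1,vmax=.035)
E
```

```text
t 4.8 p [0.511  0.3272 0.2143] yaw 170.9 tilt 0.12 w 0.0637 F [1.8 2.8 1.5] j [-0.07  0.65 -0.84  1.66  0.54  1.08  0.34]
[[[0.0,0.002,0.12],[0.05,-3.2,0.13],0.0],[[0.0,0.0,0.121],[-0.34,-3.19,0.13],0.0],[[0.0,0.0,0.12],[-0.72,-3.12,0.13],0.0],[[0.0,0.0,0.12],[-1.09,-3.01,0.13],0.0],[[0.0,0.0,0.121],[-1.44,-2.86,0.13],0.0]]
[[[0.0,0.0,0.12],[-1.78,-2.67,0.13],0.0],[[0.0,0.0,0.121],[-2.08,-2.44,0.13],0.0],[[0.0,0.0,0.12],[-2.36,-2.17,0.13],0.0],[[0.0,0.0,0.12],[-2.6,-1.87,0.13],0.0],[[0.0,0.0,0.121],[-2.81,-1.54,0.13],0.0]]
[[[0.0,0.0,0.12],[-2.98,-1.19,0.13],0.0],[[0,0,0],[0,0,0],0.0],[[0,0,0],[0,0,0],0.0],[[0,0,0],[0,0,0],0.0],[[0,0,0],[0,0,0],0.0]]
```

View pics/w3.png

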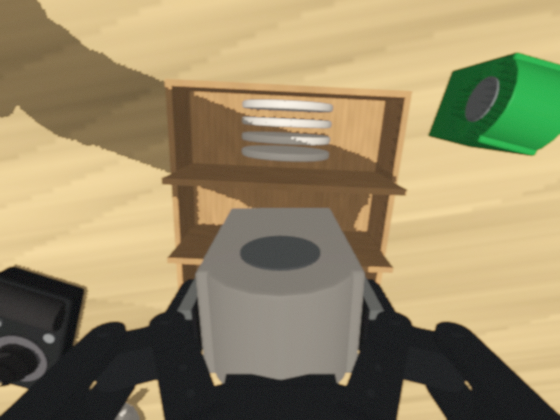

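```bash
python3 - <<'E'
from h import *
plan([((.45,-.02,.16),60)],spin=1,vmax=.035,claw=1)
E
```

```text
t 4.8 p [0.511  0.3272 0.2143] yaw 170.9 tilt 0.12 w 0.0637 F [1.8 2.8 1.5] j [-0.07  0.65 -0.84  1.66  0.54  1.08  0.34]
[[[0.0,0.002,0.138],[0.04,-2.52,0.39],1],[[0.0,0.0,0.138],[-0.31,-2.5,0.39],1],[[0.0,0.0,0.139],[-0.65,-2.43,0.39],1],[[0.0,0.0,0.138],[-0.98,-2.32,0.39],1],[[0.0,0.0,0.138],[-1.29,-2.16,0.39],1]]
[[[0.0,0.0,0.138],[-1.58,-1.96,0.39],1],[[0.0,0.0,0.138],[-1.83,-1.73,0.39],1],[[0.0,0.0,0.139],[-2.05,-1.46,0.39],1],[[0.0,0.0,0.138],[-2.23,-1.16,0.39],1],[[0.0,0.0,0.138],[-2.37,-0.84,0.38],1]]
[[[0.0,0.0,0.138],[-2.47,-0.51,0.39],1],[[0.0,0.0,0.138],[-2.51,-0.16,0.38],1],[[0.0,0.0,0.139],[-2.51,0.18,0.39],1],[[0.0,0.0,0.138],[-2.47,0.53,0.38],1],[[0,0,0],[0,0,0],1]]
```

{"method": "step_arm", "body": {"plan": [[[0, 0, 0.07], [0, -2.0, 0], 1], [[0, 0, 0.138], [-0.3, -2.5, 0], 1], [[0, 0, 0.138], [-0.65, -2.45, 0.2], 1], [[0, 0, 0.138], [-1.0, -2.3, 0.4], 1], [[0, 0, 0.138], [-1.3, -2.15, 0.4], 1]]}}

```text
time: 5.3
tcp_pos: [0.4961, 0.2104, 0.2099]
eef_rot: [0.003, 0.387, 0.922, 0.006]
wrist_force: [-0.1, -0.3, -2.0]
gripper_width: 0.0638
```

{"method": "step_arm", "body": {"plan": [[[0, 0, 0.138], [-1.6, -2.0, 0.4], 1], [[0, 0, 0.138], [-1.8, -1.7, 0.4], 1], [[0, 0, 0.138], [-2.05, -1.45, 0.4], 1], [[0, 0, 0.138], [-2.2, -1.15, 0.4], 1], [[0, 0, 0.138], [-2.4, -0.85, 0.4], 1]]}}

```text
time: 5.8
tcp_pos: [0.478, 0.0821, 0.1905]
eef_rot: [0.001, 0.686, 0.727, 0.008]
wrist_force: [0.2, -0.0, -3.0]
gripper_width: 0.0636
```

```bash
python3 - <<'E'
from h import *
plan([((.45,-.02,.14),60)],spin=1,vmax=.035,claw=1)
E
```

```text
t 5.8 p [0.478  0.0821 0.1905] yaw 93.3 tilt 0.88 w 0.0636 F [ 0.2 -0.  -3. ] j [ 0.2   0.4  -0.56  2.01  0.28  0.8  -0.46]
[[[0.012,-0.009,0.116],[-2.01,-0.69,0.98],1],[[0.0,0.0,0.117],[-2.07,-0.44,1.01],1],[[0.0,0.0,0.116],[-2.11,-0.2,1.01],1],[[0.0,0.0,0.116],[-2.12,0.05,1.01],1],[[0.0,0.0,0.117],[-2.1,0.29,1.01],1]]
```

{"method": "step_arm", "body": {"plan": [[[0.012, -0.009, 0.11], [-2.0, -0.7, 1.0], 1], [[0, 0, 0.11], [-2.1, -0.45, 1.0], 1], [[0, 0, 0.11], [-2.1, -0.2, 1.0], 1], [[0, 0, 0.11], [-2.1, 0.05, 1.0], 1], [[0, 0, 0.05], [-1.5, 0.2, 1.0], 1]]}}

```text
time: 6.3
tcp_pos: [0.4511, -0.0179, 0.1418]
eef_rot: [0.001, 0.848, 0.53, 0.002]
wrist_force: [0.5, -0.0, -2.7]
gripper_width: 0.0642
```

{"method": "step_arm", "body": {"plan": [[[0, 0, 0], [0, 0, 1.5], 1], [[0, 0, 0], [0, 0, 1.5], 1], [[0, 0, 0], [0, 0, 1], 1], [[0, 0, 0], [0, 0, 0.5], 1], [[0, 0, 0], [0, 0, 0], 1]]}}

```text
time: 6.8
tcp_pos: [0.4509, -0.0193, 0.0948]
eef_rot: [0.001, 0.848, 0.53, 0.002]
wrist_force: [0.5, -0.4, -4.0]
gripper_width: 0.0636
```

```bash
python3 - <<'E'
from h import *
plan([((.45,-.01,.08),65)],spin=1,vmax=.035,claw=1)
d=grab('side','s4');f=d['frame']; cv2.imwrite('pics/s4c.png',cv2.resize(f[120:320,150:350],None,fx=3,fy=3,interpolation=cv2.INTER_CUBIC))
E
```

```text
t 6.8 p [ 0.4509 -0.0193  0.0948] yaw 64.0 tilt 0.31 w 0.0636 F [ 0.5 -0.4 -4. ] j [ 0.23  0.5  -0.35  2.14  0.32  0.54 -0.8 ]
[[[0.005,-0.002,-0.017],[0.79,-0.49,1.48],1],[[0,0,0],[0,0,0],1],[[0,0,0],[0,0,0],1],[[0,0,0],[0,0,0],1],[[0,0,0],[0,0,0],1]]
```

View pics/s4c.png

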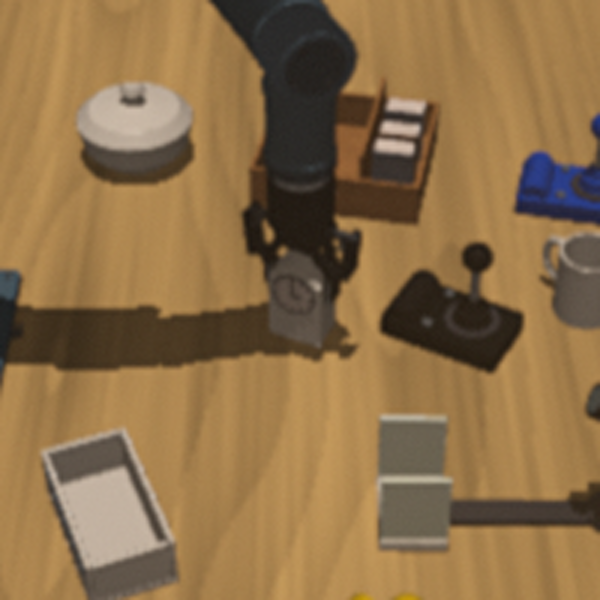

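{"method": "step_arm", "body": {"plan": [[[0, 0, -0.07], [0, 0, 0], 1], [[0, 0, -0.14], [0, 0, 0], 1], [[0, 0, -0.14], [0, 0, 0], 1], [[0, 0, -0.14], [0, 0, 0], 1], [[0, 0, -0.14], [0, 0, 0], 1]]}}

```text
time: 7.35
tcp_pos: [0.4539, -0.0181, 0.0984]
eef_rot: [0.005, 0.632, 0.775, 0.004]
wrist_force: [-0.2, 0.2, -3.5]
gripper_width: 0.0638
```

{"method": "step_arm", "body": {"plan": [[[0, 0, -0.14], [0, 0, 0], 1], [[0, 0, -0.14], [0, 0, 0], 1], [[0, 0, -0.14], [0, 0, 0], 1], [[0, 0, -0.14], [0, 0, 0], 1], [[0, 0, -0.14], [0, 0, 0], 1]]}}

```text
time: 7.85
tcp_pos: [0.457, -0.0181, 0.1021]
eef_rot: [0.01, 0.314, 0.95, 0.002]
wrist_force: [-0.8, -0.1, -2.4]
gripper_width: 0.0637
```

{"method": "step_arm", "body": {"plan": [[[0, 0, -0.07], [0, 0, 0], 1], [[0, 0, 0], [0, 0, 0], 1], [[0, 0, 0], [0, 0, 0], 1], [[0, 0, 0], [0, 0, 0], 1], [[0, 0, 0], [0, 0, 0], 1]]}}

```text
time: 8.35
tcp_pos: [0.4588, -0.0186, 0.1042]
eef_rot: [0.012, 0.28, 0.96, 0.001]
wrist_force: [-0.8, -0.8, -3.2]
gripper_width: 0.0633
```

```bash
python3 - <<'E'
from h import *
p,r,s=pose()
plan([(p*[1,1,0]+[0,0,.078],150)],spin=1,vmax=.035,claw=1)
d=grab('side','s5');f=d['frame']; cv2.imwrite('pics/s5c.png',cv2.resize(f[180:300,180:330],None,fx=5,fy=5,interpolation=cv2.INTER_CUBIC))
P=pts(d);X,Y,Z=P[...,0],P[...,1],P[...,2]
m=(abs(X-p[0])<.06)&(Y>-.09)&(Y<.05)&(Z<.08)&(Z>.006)&(f.min(-1)>50)
fi=f.astype(int); m&=(fi.max(-1)-fi.min(-1)<25)
print(m.sum(),np.percentile(Z[m],[0,1,2,5,50]))
E
```

```text
t 8.35 p [ 0.4588 -0.0186  0.1042] yaw 147.5 tilt 1.35 w 0.0633 F [-0.8 -0.8 -3.2] j [ 0.52  0.56 -0.71  2.12  0.62  0.65  0.38]
[[[0.009,0.022,-0.043],[0.06,-0.02,2.62],1],[[0,0,0],[0,0,0],1],[[0,0,0],[0,0,0],1],[[0,0,0],[0,0,0],1],[[0,0,0],[0,0,0],1]]
154 [0.04019887 0.04177146 0.04272691 0.04417984 0.05947839]
```

View pics/s5c.png

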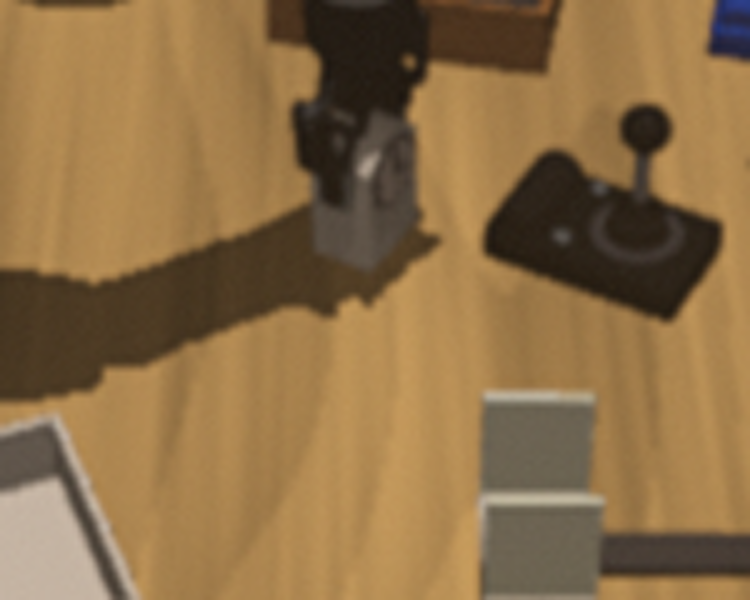

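{"method": "step_arm", "body": {"plan": [[[0.009, 0.022, 0], [0, 0, 1], 1], [[0, 0, 0], [0, 0, 1], 1], [[0, 0, 0], [0, 0, 0.6], 1], [[0, 0, 0], [0, 0, 0], 1], [[0, 0, 0], [0, 0, 0], 1]]}}

```text
time: 8.9
tcp_pos: [0.4587, -0.0185, 0.075]
eef_rot: [-0.002, 0.28, 0.96, -0.0]
wrist_force: [-0.7, 1.0, -2.1]
gripper_width: 0.0635
```

```bash
python3 - <<'E'
from h import *
p,r,s=pose()
plan([(p*[1,1,0]+[0,0,.07],147.5)],spin=1,vmax=.035,claw=1)
E
```

```text
t 8.9 p [ 0.4587 -0.0185  0.075 ] yaw 147.5 tilt 0.21 w 0.0635 F [-0.7  1.  -2.1] j [ 0.48  0.63 -0.67  2.11  0.66  0.63  0.35]
[[[-0.001,-0.004,0.0],[0.0,0.0,0.5],1],[[0,0,0],[0,0,0],1],[[0,0,0],[0,0,0],1],[[0,0,0],[0,0,0],1],[[0,0,0],[0,0,0],1]]
```

{"method": "step_arm", "body": {"plan": [[[0, -0.004, 0], [0, 0, 0.3], 1], [[0, 0, 0], [0, 0, 0.2], 1], [[0, 0, 0], [0, 0, 0.05], 1], [[0, 0, 0], [0, 0, 0], 1], [[0, 0, 0], [0, 0, 0], 1]]}}

```text
time: 9.4
tcp_pos: [0.4591, -0.0183, 0.0703]
eef_rot: [0.001, 0.28, 0.96, -0.001]
wrist_force: [0.7, -0.9, -2.7]
gripper_width: 0.0636
```

{"method": "step_arm", "body": {"plan": [[[0, 0, 0], [0, 0, 0.1], 1], [[0, 0, 0], [0, 0, 0.1], 1], [[0, 0, 0], [0, 0, 0], 1], [[0, 0, 0], [0, 0, 0], 1], [[0, 0, 0], [0, 0, 0], 1]]}}

```text
time: 9.9
tcp_pos: [0.4596, -0.0183, 0.0702]
eef_rot: [0.002, 0.28, 0.96, -0.002]
wrist_force: [0.4, 1.1, -3.7]
gripper_width: 0.0635
```

{"method": "step_arm", "body": {"plan": [[[0, 0, 0], [0, 0, 0.3], 1], [[0, 0, 0], [0, 0, 0.2], 1], [[0, 0, 0], [0, 0, 0], 1], [[0, 0, 0], [0, 0, 0], 1], [[0, 0, 0], [0, 0, 0], 1]]}}

```text
time: 10.4
tcp_pos: [0.4606, -0.0185, 0.0696]
eef_rot: [0.004, 0.279, 0.96, -0.005]
wrist_force: [0.3, 0.3, -2.3]
gripper_width: 0.0633
```

```bash
python3 - <<'E'
from h import *
p,r,s=pose()
print(s['wrist_force'],s['ft_torque'],p)
d=grab('side','s6');f=d['frame']; cv2.imwrite('pics/s6c.png',cv2.resize(f[180:300,180:330],None,fx=5,fy=5,interpolation=cv2.INTER_CUBIC))
E
```

```text
[ 0.31267605  0.27860688 -2.26507552] [-0.00915157  0.04227712  0.00928298] [ 0.46056308 -0.01849087  0.06957463]
```

View pics/s6c.png

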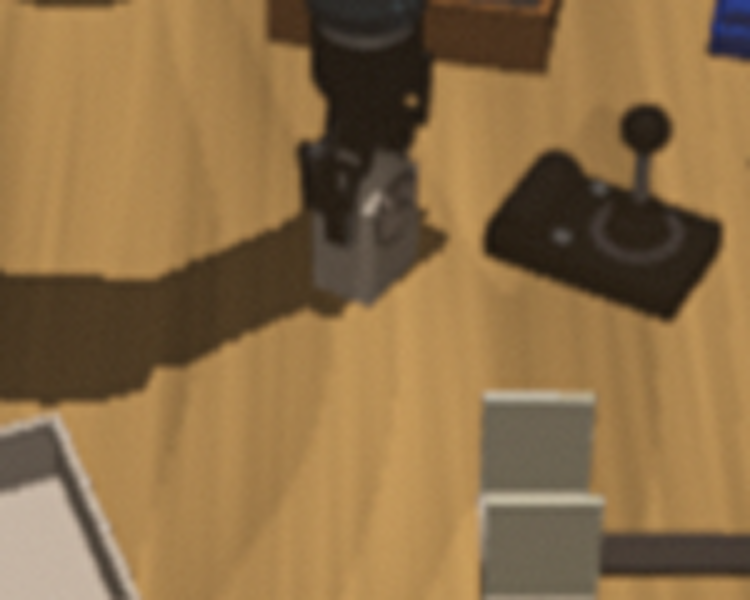

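```bash
python3 - <<'E'
from h import *
d=load('s6');P=pts(d)
for v in range(226,246,1): print(v,P[v,252].round(4),d['frame'][v,252])
E
```

```text
226 [ 0.4563 -0.0539  0.0691] [73 85 96]
227 [ 0.4563 -0.055   0.0655] [73 84 97]
228 [ 0.4562 -0.0551  0.0611] [73 85 96]
229 [ 0.4563 -0.0535  0.0551] [74 86 98]
230 [ 0.4562 -0.0562  0.0529] [73 84 97]
231 [ 0.4562 -0.0554  0.0476] [71 83 96]
232 [ 0.4563 -0.0523  0.0403] [72 85 97]
233 [ 0.4563 -0.0542  0.0373] [74 85 97]
234 [ 0.4562 -0.0559  0.0343] [72 84 95]
235 [ 0.4562 -0.0583  0.0318] [73 84 97]
236 [ 0.4562 -0.0555  0.0246] [72 83 96]
237 [ 0.4563 -0.0523  0.017 ] [74 86 97]
238 [ 0.4563 -0.0539  0.0138] [75 86 96]
239 [ 0.4563 -0.0529  0.0082] [ 74  87 100]
240 [ 0.4562 -0.0575  0.0077] [ 76 102 125]
241 [ 0.4562 -0.0552  0.0009] [ 79 128 163]
242 [ 0.4562 -0.0584 -0.0009] [ 84 142 184]
243 [ 0.4561 -0.0679  0.0033] [ 84 144 186]
244 [ 0.4561 -0.0671 -0.0022] [ 85 144 186]
245 [ 0.456  -0.0727 -0.0017] [ 86 144 185]
```

{"method": "step_arm", "body": {"plan": [[[0, 0.008, 0], [0, 0, 0.3], 1], [[0, 0, 0], [0, 0, 0.3], 1], [[0, 0, 0], [0, 0, 0], 1], [[0, 0, 0], [0, 0, 0], 1], [[0, 0, 0], [0, 0, 0], 1]]}}

```text
time: 10.95
tcp_pos: [0.4615, -0.0187, 0.0688]
eef_rot: [0.001, 0.279, 0.96, -0.006]
wrist_force: [-0.3, -0.2, -3.1]
gripper_width: 0.0634
```

{"method": "step_arm", "body": {"plan": [[[0, 0.006, 0], [0, 0, 0], 1], [[0, 0, 0], [0, 0, 0], 1], [[0, 0, 0], [0, 0, 0], 1], [[0, 0, 0], [0, 0, 0.2], 1], [[0, 0, 0], [0, 0, 0.4], 1]]}}

```text
time: 11.45
tcp_pos: [0.4617, -0.0188, 0.0673]
eef_rot: [-0.002, 0.279, 0.96, -0.009]
wrist_force: [-21.1, -7.3, 78.3]
gripper_width: 0.0631
```

```bash
python3 - <<'E'
from h import *
p,r,s=pose()
plan([(p,147.5)],spin=1)
print(s['wrist_force'],s['ft_torque'],p)
E
```

```text
t 11.45 p [ 0.4617 -0.0188  0.0673] yaw 147.6 tilt 1.0 w 0.0631 F [-21.1  -7.3  78.3] j [ 0.46  0.64 -0.65  2.1   0.69  0.63  0.33]
[[[-0.017,0.001,0.001],[0.0,0.0,0.0],0.0],[[0,0,0],[0,0,0],0.0],[[0,0,0],[0,0,0],0.0],[[0,0,0],[0,0,0],0.0],[[0,0,0],[0,0,0],0.0]]
[-21.08496729  -7.32710971  78.28055315] [-1.17656819  4.26973539 -0.01744476] [ 0.4616741  -0.01876029  0.06729016]
```

{"method": "step_arm", "body": {"plan": [[[-0.01, 0, 0], [0, 0, -0.05], 1], [[0, 0, 0], [0, 0, 0], 1], [[0, 0, 0], [0, 0, 0], 0.15], [[0, 0, 0], [0, 0, 0], 0.15], [[0, 0, 0], [0, 0, 0], 0.1]]}}

```text
time: 11.95
tcp_pos: [0.4625, -0.0188, 0.0682]
eef_rot: [-0.0, 0.279, 0.96, -0.004]
wrist_force: [0.6, 0.7, -0.1]
gripper_width: 0.0771
```

{"method": "step_arm", "body": {"plan": [[[0, 0, 0], [0, 0, 0], 0], [[0, 0, 0], [0, 0, 0], 0], [[0, 0, 0], [0, 0, 0], 0], [[0, 0, 0], [0, 0, -1], 0], [[0, 0, 0], [0, 0, -3], 0]]}}

```text
time: 12.45
tcp_pos: [0.4602, -0.0182, 0.1066]
eef_rot: [-0.004, 0.279, 0.96, -0.004]
wrist_force: [0.5, -0.4, 0.1]
gripper_width: 0.0853
```

{"method": "step_arm", "body": {"plan": [[[0, 0, 0], [0, 0, -3], 0], [[0, 0, 0], [0, 0, -2], 0], [[0, 0, 0], [0, 0, -1], 0], [[0, 0, 0], [0, 0, 0], 0], [[0, 0, 0], [0, 0, 0], 0]]}}

```text
time: 12.95
tcp_pos: [0.4619, -0.0175, 0.1732]
eef_rot: [-0.001, 0.279, 0.96, -0.004]
wrist_force: [0.2, 0.5, 0.2]
gripper_width: 0.0856
```

```bash
cat >> h.py <<'E'
def clockrect(d,c,z0,zt,rad=.06):
    P=pts(d);f=d['frame'].astype(int);X,Y,Z=P[...,0],P[...,1],P[...,2]
    m=(f.max(-1)-f.min(-1)<25)&(f.max(-1)>60)&(abs(X-c[0])<rad)&(abs(Y-c[1])<rad)&(Z<zt)&(d['depth']>0)
    for lo in z0:
        mm=m&(Z>lo); q=P[mm][:,:2].astype(np.float32); r=cv2.minAreaRect(q); print(lo,len(q),np.round(r[0],4),np.round(r[1],4),round(r[2],1), P[mm][:,2].max())
E
python3 - <<'E'
from h import *
d=grab('wrist','w7'); clockrect(d,(.46,-.018),(.07,.08,.09),.12)
plan([((.46,-.018,.16),60)],spin=1)
d=grab('side','s7');f=d['frame']; cv2.imwrite('pics/s7c.png',cv2.resize(f[180:300,180:330],None,fx=5,fy=5,interpolation=cv2.INTER_CUBIC))
E
```

```text
0.07 6308 [ 0.4587 -0.0168] [0.063  0.0482] 58.2 0.10705353946855087
0.08 6161 [ 0.4587 -0.0168] [0.0629 0.0482] 58.3 0.10705353946855087
0.09 5217 [ 0.4593 -0.0168] [0.0611 0.0472] 57.8 0.10705353946855087
t 13.0 p [ 0.4619 -0.0174  0.173 ] yaw 147.6 tilt 0.46 w 0.0854 F [-0.4 -0.3  0.1] j [ 0.61  0.47 -0.82  2.05  0.48  0.82  0.51]
[[[-0.008,0.0,0.139],[0.01,-0.01,0.12],0.0],[[0.0,0.0,0.139],[0.01,-0.02,0.12],0.0],[[0.0,0.0,0.139],[0.01,-0.02,0.12],0.0],[[0.0,0.0,0.139],[0.01,-0.02,0.12],0.0],[[0.0,0.0,0.139],[0.0,-0.02,0.12],0.0]]
[[[0.0,0.0,0.139],[0.0,-0.02,0.12],0.0],[[0.0,0.0,0.139],[0.0,-0.02,0.12],0.0],[[0.0,0.0,0.14],[0.0,-0.01,0.12],0.0],[[0.0,0.0,0.139],[-0.01,-0.01,0.11],0.0],[[0.0,0.0,0.139],[-0.01,-0.01,0.12],0.0]]
[[[0.0,0.0,0.139],[-0.01,-0.02,0.11],0.0],[[0,0,0],[0,0,0],0.0],[[0,0,0],[0,0,0],0.0],[[0,0,0],[0,0,0],0.0],[[0,0,0],[0,0,0],0.0]]
```

View pics/s7c.png

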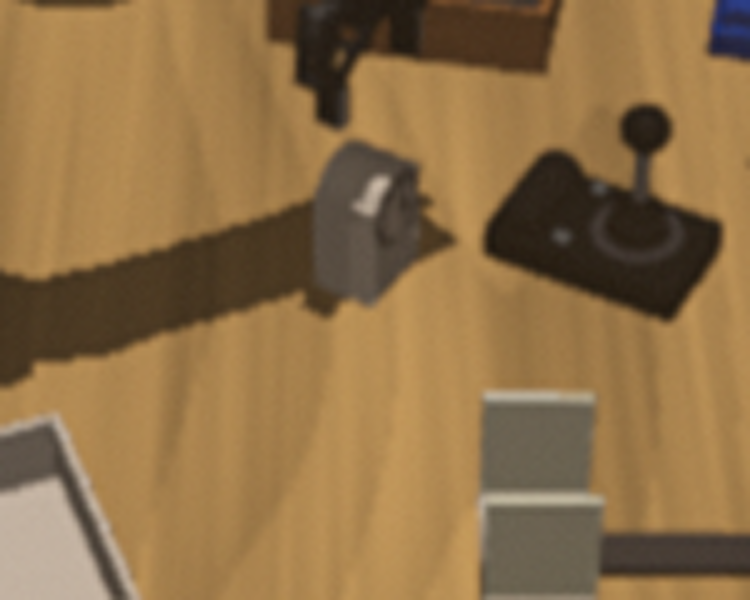

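View pics/w7.png

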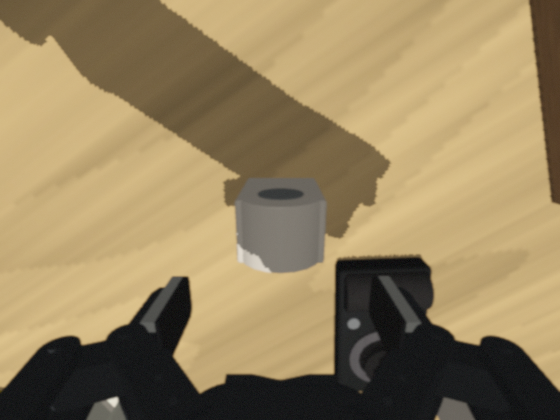

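{"method": "step_arm", "body": {"plan": [[[-0.008, 0, 0.142], [0, 0, 0], 0], [[0, 0, 0.142], [0, 0, 0], 0], [[0, 0, 0.142], [0, 0, 0], 0], [[0, 0, 0.142], [0, 0, 0], 0], [[0, 0, 0.142], [0, 0, 0], 0]]}}

```text
time: 13.55
tcp_pos: [0.4584, -0.0172, 0.1678]
eef_rot: [-0.005, 0.605, 0.796, -0.002]
wrist_force: [-0.9, 0.5, -0.0]
gripper_width: 0.0856
```

{"method": "step_arm", "body": {"plan": [[[0, 0, 0.142], [0, 0, 0], 0], [[0, 0, 0.142], [0, 0, 0], 0], [[0, 0, 0.142], [0, 0, 0], 0], [[0, 0, 0.142], [0, 0, 0], 0], [[0, 0, 0.142], [0, 0, 0], 0]]}}

```text
time: 14.05
tcp_pos: [0.4548, -0.017, 0.1627]
eef_rot: [-0.007, 0.852, 0.524, -0.008]
wrist_force: [-0.0, -0.1, 0.2]
gripper_width: 0.0852
```

```bash
python3 - <<'E'
from h import *
d=grab('wrist','w8'); clockrect(d,(.46,-.018),(.07,.08,.09),.12)
plan([((.4588,-.0168,.14),58.2)],spin=1)
plan([((.4588,-.0168,.14),58.2),((.4588,-.0168,.066),58.2)],spin=1,vmax=.03)
E
```

```text
0.07 6633 [ 0.4599 -0.0172] [0.0634 0.0475] 57.6 0.10675787545260784
0.08 6433 [ 0.4599 -0.0172] [0.0634 0.0475] 57.6 0.10675787545260784
0.09 5458 [ 0.4599 -0.017 ] [0.0603 0.0475] 57.1 0.10675787545260784
t 14.1 p [ 0.4547 -0.0169  0.1626] yaw 62.8 tilt 1.19 w 0.0851 F [-0.1 -0.1  0.1] j [ 0.34  0.4  -0.47  2.08  0.26  0.74 -0.77]
[[[-0.02,0.007,0.08],[0.21,0.41,2.25],0.0],[[0,0,0],[0,0,0],0.0],[[0,0,0],[0,0,0],0.0],[[0,0,0],[0,0,0],0.0],[[0,0,0],[0,0,0],0.0]]
t 14.1 p [ 0.4547 -0.0169  0.1626] yaw 62.8 tilt 1.19 w 0.0851 F [-0.1 -0.1  0.1] j [ 0.34  0.4  -0.47  2.08  0.26  0.74 -0.77]
[[[-0.02,0.007,0.08],[0.21,0.41,2.25],0.0],[[0.0,0.0,0.0],[0.0,0.0,2.47],0.0],[[0.0,0.0,0.0],[0.0,0.0,2.47],0.0],[[0.0,0.0,0.0],[0.0,0.0,2.46],0.0],[[0,0,0],[0,0,0],0.0]]
```

{"method": "step_arm", "body": {"plan": [[[-0.02, 0.007, 0.08], [0.2, 0.45, 2], 0], [[0, 0, 0], [0, 0, 0], 0], [[0, 0, 0], [0, 0, 0], 0], [[0, 0, 0], [0, 0, 0], 0], [[0, 0, 0], [0, 0, 0], 0]]}}

```text
time: 14.6
tcp_pos: [0.4582, -0.0167, 0.1412]
eef_rot: [-0.001, 0.871, 0.492, -0.002]
wrist_force: [-0.1, -0.8, 0.7]
gripper_width: 0.0852
```

```bash
python3 - <<'E'
from h import *
plan([((.4594,-.0170,.066),58)],spin=1,vmax=.03)
E
```

```text
t 14.6 p [ 0.4582 -0.0167  0.1412] yaw 58.9 tilt 0.21 w 0.0852 F [-0.1 -0.8  0.7] j [ 0.3   0.43 -0.44  2.09  0.29  0.68 -0.87]
[[[-0.003,0.002,0.005],[0.02,0.05,2.51],0.0],[[0.0,0.0,0.005],[0.01,0.04,2.5],0.0],[[0.0,0.0,0.006],[0.02,0.03,2.51],0.0],[[0,0,0],[0,0,0],0.0],[[0,0,0],[0,0,0],0.0]]
```

{"method": "step_arm", "body": {"plan": [[[-0.003, 0.002, 0.015], [0, 0.1, 2], 0], [[0, 0, 0], [0, 0, 2.5], 0], [[0, 0, 0], [0, 0, 2], 0], [[0, 0, 0], [0, 0, 0.8], 0], [[0, 0, 0], [0, 0, 0], 0]]}}

```text
time: 15.1
tcp_pos: [0.4623, -0.0179, 0.0689]
eef_rot: [0.002, 0.874, 0.487, 0.003]
wrist_force: [-0.5, -0.6, -0.4]
gripper_width: 0.0853
```

```bash
python3 - <<'E'
from h import *
plan([((.4594,-.0170,.066),58)],spin=1,vmax=.03)
E
```

```text
t 15.1 p [ 0.4623 -0.0179  0.0689] yaw 58.2 tilt 0.36 w 0.0853 F [-0.5 -0.6 -0.4] j [ 0.23  0.57 -0.35  2.12  0.39  0.51 -0.97]
[[[0.005,-0.003,0.004],[-0.08,-0.29,0.29],0.0],[[0,0,0],[0,0,0],0.0],[[0,0,0],[0,0,0],0.0],[[0,0,0],[0,0,0],0.0],[[0,0,0],[0,0,0],0.0]]
```

{"method": "step_arm", "body": {"plan": [[[0.005, -0.003, 0], [-0.1, -0.3, 0], 0], [[0, 0, 0], [0, 0, 0], 0.5], [[0, 0, 0], [0, 0, 0], 1], [[0, 0, 0], [0, 0, 0], 1], [[0, 0, 0], [0, 0, 0], 1]], "squeeze": 30}}

```text
time: 15.6
tcp_pos: [0.4605, -0.0172, 0.0718]
eef_rot: [0.001, 0.874, 0.487, 0.002]
wrist_force: [-0.1, -0.8, -2.5]
gripper_width: 0.0481
```

{"method": "step_arm", "body": {"plan": [[[0, 0, 0], [0, 0, 0], 1], [[0, 0, 0], [0, 0, 0], 1], [[0, 0, 0], [0, 0, 0], 1], [[0, 0, 0], [0, 0, -1], 1], [[0, 0, 0], [0, 0, -2], 1]]}}

```text
time: 16.1
tcp_pos: [0.4579, -0.0173, 0.1009]
eef_rot: [-0.0, 0.873, 0.487, -0.001]
wrist_force: [0.5, -0.8, -2.8]
gripper_width: 0.0481
```

```bash
python3 - <<'E'
from h import *
plan([((.562,-.2875,.17),89)],spin=1,vmax=.035,claw=1)
E
```

```text
t 16.1 p [ 0.4579 -0.0173  0.1009] yaw 58.3 tilt 0.14 w 0.0481 F [ 0.5 -0.8 -2.8] j [ 0.27  0.5  -0.4   2.12  0.34  0.59 -0.93]
[[[-0.002,0.002,-0.06],[-1.95,2.56,-0.77],1],[[0.0,0.0,-0.059],[-2.1,2.44,-0.77],1],[[0.0,0.0,-0.06],[-2.23,2.31,-0.77],1],[[0.0,0.0,-0.059],[-2.37,2.18,-0.77],1],[[0.0,0.0,-0.06],[-2.49,2.03,-0.77],1]]
[[[0.0,0.0,-0.06],[-2.61,1.88,-0.77],1],[[0.0,0.0,-0.059],[-2.72,1.72,-0.77],1],[[0.0,0.0,-0.06],[-2.82,1.55,-0.76],1],[[0.0,0.0,-0.059],[-2.91,1.39,-0.77],1],[[0,0,0],[0,0,0],1]]
```

{"method": "step_arm", "body": {"plan": [[[0, 0, -0.06], [-1.0, 1.3, -3], 1], [[0, 0, -0.06], [-2.1, 2.45, -3], 1], [[0, 0, -0.06], [-2.25, 2.3, -2.5], 1], [[0, 0, -0.06], [-2.35, 2.2, -1.5], 1], [[0, 0, -0.06], [-2.5, 2.05, -0.5], 1]]}}

```text
time: 16.6
tcp_pos: [0.512, -0.151, 0.2146]
eef_rot: [-0.001, 0.784, 0.621, -0.0]
wrist_force: [0.1, 0.2, -3.5]
gripper_width: 0.0478
```

{"method": "step_arm", "body": {"plan": [[[0, 0, -0.06], [-2.6, 1.9, 0], 1], [[0, 0, -0.06], [-2.7, 1.7, 0], 1], [[0, 0, -0.06], [-2.8, 1.55, 0], 1], [[0, 0, -0.06], [-2.9, 1.4, 0], 1], [[0, 0, 0], [-1, 0.5, 0], 1]]}}

```text
time: 17.1
tcp_pos: [0.5678, -0.289, 0.2195]
eef_rot: [0.001, 0.701, 0.713, -0.0]
wrist_force: [0.4, -0.1, -3.3]
gripper_width: 0.0482
```

```bash
python3 - <<'E'
from h import *
plan([((.562,-.287,.205),89)],spin=1,vmax=.035,claw=1)
grab('wrist','w9')
d=grab('side','s9'); cv2.imwrite('pics/s9c.png',cv2.resize(d['frame'][200:350,230:380],None,fx=4,fy=4,interpolation=cv2.INTER_CUBIC))
E
```

```text
t 17.1 p [ 0.5678 -0.289   0.2195] yaw 90.9 tilt 0.14 w 0.0482 F [ 0.4 -0.1 -3.3] j [ 0.76  0.6  -0.52  1.58  0.34  1.04  0.16]
[[[0.001,0.002,0.034],[0.21,-0.58,1.45],1],[[0,0,0],[0,0,0],1],[[0,0,0],[0,0,0],1],[[0,0,0],[0,0,0],1],[[0,0,0],[0,0,0],1]]
```

View pics/w9.png

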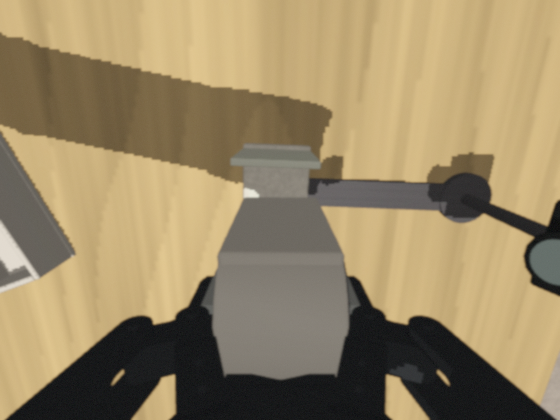

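View pics/s9c.png

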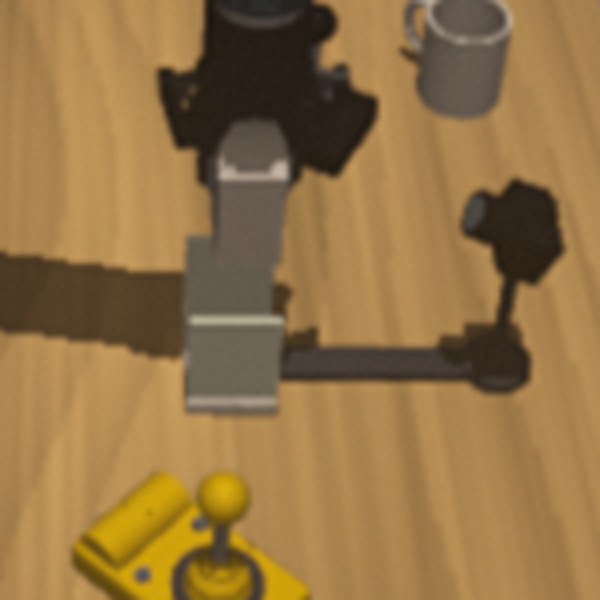

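```bash
python3 - <<'E'
from h import *
d=load('w9');P=pts(d);f=d['frame'].astype(int);X,Y,Z=P[...,0],P[...,1],P[...,2]
m=(f.max(-1)<110)&(Z>.003)&(Z<.014)&(X>.61)&(X<.73)&(abs(Y+.29)<.05)
q=P[m]; 
for x in np.arange(.61,.73,.02):
    a=q[(abs(q[:,0]-x)<.01)]; 
    if len(a): print('rail',x.round(2),len(a),a[:,1].min().round(4),a[:,1].max().round(4),np.median(a[:,1]).round(4))
m=(Z>.09)&(Z<.108)&(abs(X-.56)<.06)&(Y>-.26)&(Y<-.2)
q=P[m][:,:2].astype(np.float32); print('panel far',len(q),cv2.minAreaRect(q))
# clock top
clockrect(d,(.568,-.289),(.20,.22,.23),.27)
for n in ('top0','side0'):
    d=load(n);P=pts(d);X,Y,Z=P[...,0],P[...,1],P[...,2]
    for s,(a,b) in {'L':(-.27,-.2),'R':(-.36,-.31)}.items():
        m=(Z>.088)&(Z<.112)&(abs(X-.56)<.06)&(Y>a)&(Y<b)
        q=P[m][:,:2].astype(np.float32); print(n,s,len(q),cv2.minAreaRect(q),np.median(q,0))
    m=(d['frame'].max(-1)<80)&(Z>.002)&(Z<.016)&(X>.61)&(X<.73)&(abs(Y+.29)<.03); q=P[m]
    print('rail fit',np.polyfit(q[:,0],q[:,1],1), np.polyval(np.polyfit(q[:,0],q[:,1],1),.562))
E
```

```text
rail 0.61 230 -0.3009 -0.2727 -0.2859
rail 0.63 467 -0.3009 -0.2604 -0.2867
rail 0.65 470 -0.3017 -0.2736 -0.2868
rail 0.67 463 -0.3027 -0.2739 -0.2878
rail 0.69 472 -0.3034 -0.2745 -0.2883
rail 0.71 464 -0.3043 -0.275 -0.289
panel far 840 ((0.5632242560386658, -0.24370452761650085), (0.006352100055664778, 0.06905754655599594), 88.52061462402344)
0.2 19608 [ 0.5679 -0.2801] [0.1186 0.0464] 1.2 0.26971543163434175
0.22 18103 [ 0.5679 -0.2801] [0.1186 0.0464] 1.2 0.26971543163434175
0.23 16943 [ 0.5679 -0.2801] [0.1186 0.0464] 1.2 0.26971543163434175
top0 L 45 ((0.5615774393081665, -0.24196401238441467), (0.0059358165599405766, 0.06759428977966309), 87.98170471191406) [ 0.55832666 -0.24135305]
top0 R 58 ((0.5613240003585815, -0.32802116870880127), (0.007169782649725676, 0.07018215209245682), 87.53929901123047) [ 0.5595428  -0.32739335]
rail fit [-0.01973373 -0.27455151] -0.28564186504744093
side0 L 84 ((0.5634999871253967, -0.24651576578617096), (0.01474312786012888, 0.06526147574186325), 81.41020965576172) [ 0.5641443  -0.24669695]
side0 R 90 ((0.5608243942260742, -0.3337005078792572), (0.011664081364870071, 0.06850481033325195), 89.91765594482422) [ 0.56031394 -0.33312112]
rail fit [-0.03134673 -0.27139222] -0.2890090860101885
```

```bash
python3 - <<'E'
from h import *
plan([((.5625,-.2865,.20),88.2)],spin=1,vmax=.035,claw=1)
E
```

```text
t 17.2 p [ 0.5678 -0.2867  0.2193] yaw 90.9 tilt 0.08 w 0.0479 F [-0.5  0.5 -3.1] j [ 0.75  0.6  -0.52  1.59  0.33  1.04  0.16]
[[[0.001,0.001,0.047],[0.03,-0.53,1.93],1],[[0,0,0],[0,0,0],1],[[0,0,0],[0,0,0],1],[[0,0,0],[0,0,0],1],[[0,0,0],[0,0,0],1]]
```

{"method": "step_arm", "body": {"plan": [[[0, 0, 0.047], [0, -0.5, 1.5], 1], [[0, 0, 0], [0, 0, 0], 1], [[0, 0, 0], [0, 0, 0], 1], [[0, 0, 0], [0, 0, 0], 1], [[0, 0, 0], [0, 0, 0], 1]]}}

```text
time: 17.7
tcp_pos: [0.5628, -0.2799, 0.2064]
eef_rot: [-0.001, 0.716, 0.698, 0.001]
wrist_force: [-0.3, -0.6, -2.4]
gripper_width: 0.0473
```

```bash
python3 - <<'E'
from h import *
plan([((.5625,-.2865,.105),88.2)],spin=1,vmax=.03,claw=1)
E
```

```text
t 17.7 p [ 0.5628 -0.2799  0.2064] yaw 88.5 tilt 0.18 w 0.0473 F [-0.3 -0.6 -2.4] j [ 0.75  0.61 -0.51  1.62  0.33  1.01  0.11]
[[[0.001,-0.003,0.002],[-0.17,-0.01,2.53],1],[[0.0,0.0,0.001],[-0.16,0.0,2.54],1],[[0.0,0.0,0.002],[-0.17,0.0,2.53],1],[[0.0,0.0,0.001],[-0.16,-0.01,2.54],1],[[0,0,0],[0,0,0],1]]
```

{"method": "step_arm", "body": {"plan": [[[0, 0, 0.005], [-0.65, 0, 0.5], 1], [[0, 0, 0], [0, 0, 2.0], 1], [[0, 0, 0], [0, 0, 1.5], 1], [[0, 0, 0], [0, 0, 0], 1], [[0, 0, 0], [0, 0, 0], 1]]}}

```text
time: 18.2
tcp_pos: [0.5639, -0.2877, 0.1659]
eef_rot: [0.001, 0.718, 0.696, 0.002]
wrist_force: [-0.7, -0.0, -2.8]
gripper_width: 0.0475
```

```bash
python3 - <<'E'
from h import *
plan([((.5625,-.2865,.105),88.2)],spin=1,vmax=.03,claw=1)
E
```

```text
t 18.2 p [ 0.5639 -0.2877  0.1659] yaw 88.3 tilt 0.23 w 0.0475 F [-0.7 -0.  -2.8] j [ 0.74  0.66 -0.49  1.63  0.36  0.94  0.09]
[[[0.004,-0.001,0.0],[0.04,-0.06,2.03],1],[[0.0,0.0,0.001],[0.04,-0.04,2.03],1],[[0.0,0.0,0.0],[0.03,-0.05,2.03],1],[[0,0,0],[0,0,0],1],[[0,0,0],[0,0,0],1]]
```

Good; the clock's underside is near 94 mm, about to enter between the panels. Lower and check.

{"method": "step_arm", "body": {"plan": [[[0.004, 0, 0], [0.1, -0.1, 1], 1], [[0, 0, 0], [0, -0.1, 1.5], 1], [[0, 0, 0], [0, 0, 1.5], 1], [[0, 0, 0], [0, 0, 0.8], 1], [[0, 0, 0], [0, 0, 0], 1]]}}

```text
time: 18.7
tcp_pos: [0.5621, -0.2868, 0.1144]
eef_rot: [-0.0, 0.718, 0.696, 0.0]
wrist_force: [-0.1, 0.3, -3.9]
gripper_width: 0.0479
```

```bash
python3 - <<'E'
from h import *
plan([((.5625,-.2865,.088),88.2)],spin=1,vmax=.03,claw=1)
d=grab('side','s10'); cv2.imwrite('pics/s10c.png',cv2.resize(d['frame'][200:350,230:380],None,fx=4,fy=4,interpolation=cv2.INTER_CUBIC))
d=grab('top','t10'); cv2.imwrite('pics/t10c.png',cv2.resize(d['frame'][120:240,310:460],None,fx=5,fy=5,interpolation=cv2.INTER_CUBIC))
E
```

```text
t 18.7 p [ 0.5621 -0.2868  0.1144] yaw 88.3 tilt 0.06 w 0.0479 F [-0.1  0.3 -3.9] j [ 0.72  0.72 -0.46  1.66  0.4   0.85  0.06]
[[[0.0,-0.001,0.001],[0.03,0.04,2.64],1],[[0,0,0],[0,0,0],1],[[0,0,0],[0,0,0],1],[[0,0,0],[0,0,0],1],[[0,0,0],[0,0,0],1]]
```

View pics/s10c.png

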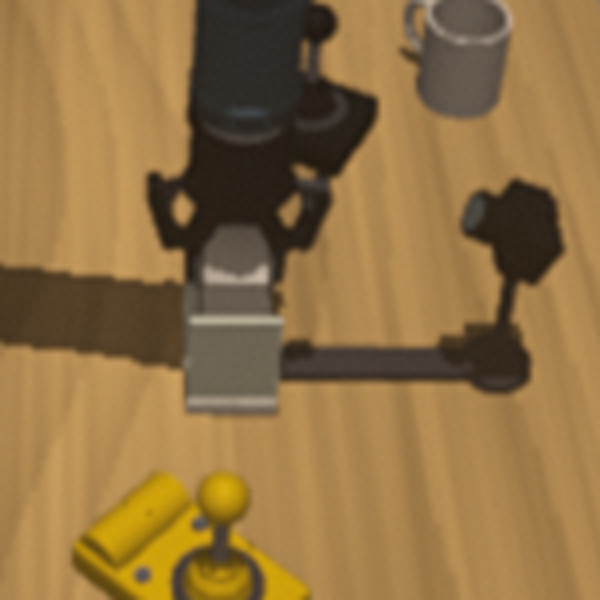

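{"method": "step_arm", "body": {"plan": [[[0, 0, 0], [0, 0, 1], 1], [[0, 0, 0], [0, 0, 0.8], 1], [[0, 0, 0], [0, 0, 0.3], 1], [[0, 0, 0], [0, 0, 0], 1], [[0, 0, 0], [0, 0, 0], 1]]}}

```text
time: 19.3
tcp_pos: [0.564, -0.2874, 0.0942]
eef_rot: [0.002, 0.718, 0.696, 0.001]
wrist_force: [0.9, 0.3, -3.1]
gripper_width: 0.048
```

{"method": "step_arm", "body": {"plan": [[[0, 0, 0], [0, 0, 0.1], 1], [[0, 0, 0], [0, 0, 0.1], 1], [[0, 0, 0], [0, 0, 0.1], 1], [[0, 0, 0], [0, 0, 0.1], 1], [[0, 0, 0], [0, 0, 0.1], 1]]}}

```text
time: 19.8
tcp_pos: [0.5647, -0.2877, 0.0898]
eef_rot: [0.003, 0.718, 0.696, 0.002]
wrist_force: [-0.6, -0.4, -3.1]
gripper_width: 0.0479
```

{"method": "step_arm", "body": {"plan": [[[0, 0, 0], [0, -0.1, 0.1], 1], [[0, 0, 0], [0, -0.1, 0.1], 1], [[0, 0, 0], [0, 0, 0.05], 1], [[0, 0, 0], [0, 0, 0.05], 1], [[0, 0, 0], [0, 0, 0.05], 1]]}}

```text
time: 20.3
tcp_pos: [0.5625, -0.2878, 0.0866]
eef_rot: [0.003, 0.718, 0.696, 0.001]
wrist_force: [-2.6, 0.3, 4.8]
gripper_width: 0.0476
```

```bash
python3 - <<'E'
from h import *
plan([((.5625,-.2865,.087),88.2)],spin=1,vmax=.03,claw=1)
E
```

```text
t 20.3 p [ 0.5625 -0.2878  0.0866] yaw 88.2 tilt 0.33 w 0.0476 F [-2.6  0.3  4.8] j [ 0.71  0.76 -0.44  1.67  0.42  0.8   0.05]
[[[0.006,0.002,0.001],[0.13,-0.01,-0.04],1],[[0,0,0],[0,0,0],1],[[0,0,0],[0,0,0],1],[[0,0,0],[0,0,0],1],[[0,0,0],[0,0,0],1]]
```

{"method": "step_arm", "body": {"plan": [[[0, 0, 0], [0, 0, 0], 1], [[0, 0, 0], [0, 0, 0], 0.4], [[0, 0, 0], [0, 0, 0], 0.3], [[0, 0, 0], [0, 0, 0], 0.2], [[0, 0, 0], [0, 0, 0], 0.1]]}}

```text
time: 20.8
tcp_pos: [0.564, -0.2881, 0.0876]
eef_rot: [0.004, 0.718, 0.696, 0.002]
wrist_force: [-0.3, 0.1, -0.9]
gripper_width: 0.0767
```

```bash
python3 - <<'E'
from h import *
plan([((.5625,-.2865,.087),88.2)],spin=1,vmax=.03,claw=1)
E
```

```text
t 20.8 p [ 0.564  -0.2881  0.0876] yaw 88.2 tilt 0.52 w 0.0767 F [-0.3  0.1 -0.9] j [ 0.71  0.76 -0.44  1.67  0.42  0.8   0.05]
[[[0.009,0.002,0.001],[0.16,-0.15,0.06],1],[[0,0,0],[0,0,0],1],[[0,0,0],[0,0,0],1],[[0,0,0],[0,0,0],1],[[0,0,0],[0,0,0],1]]
```

{"method": "step_arm", "body": {"plan": [[[0, 0, 0], [0, -0.15, 0], 0], [[0, 0, 0], [0, 0, 0], 0], [[0, 0, 0], [0, 0, 0], 0], [[0, 0, 0], [0, 0, -1], 0], [[0, 0, 0], [0, 0, -2], 0]]}}

```text
time: 21.3
tcp_pos: [0.5604, -0.2873, 0.1164]
eef_rot: [0.002, 0.718, 0.696, 0.001]
wrist_force: [-0.4, -0.4, 0.4]
gripper_width: 0.0852
```

{"method": "step_arm", "body": {"plan": [[[0, 0, 0], [0, 0, -3], 0], [[0, 0, 0], [0, 0, -3], 0], [[0, 0, 0], [0, 0, -3], 0], [[0, 0, 0], [0, 0, -1], 0], [[0, 0, 0], [0, 0, 0], 0]]}}

```text
time: 21.8
tcp_pos: [0.5611, -0.2873, 0.2253]
eef_rot: [0.004, 0.718, 0.696, 0.002]
wrist_force: [0.2, -0.2, -0.8]
gripper_width: 0.0851
```

```bash
python3 - <<'E'
from h import *
d=grab('wrist','w11'); clockrect(d,(.5625,-.2865),(.102,.106,.112),.13,.045)
P=pts(d);X,Y,Z=P[...,0],P[...,1],P[...,2]
for a,b in ((-.26,-.2),(-.36,-.315)):
    m=(Z>.09)&(Z<.108)&(abs(X-.56)<.06)&(Y>a)&(Y<b)
    q=P[m][:,:2].astype(np.float32); print('panel',len(q),cv2.minAreaRect(q) if len(q) else 0)
m=(abs(X-.5625)<.04)&(abs(Y+.287)<.05)&(Z<.03)&(Z>.01); q=P[m]; print('plinth z',len(q),np.median(q[:,2]) if len(q) else 0)
plan([((.5625,-.2865,.205),88.2)],spin=1)
E
```

```text
0.102 4458 [ 0.5631 -0.2865] [0.0898 0.0686] 89.7 0.12209882969695407
0.106 3673 [ 0.5631 -0.2864] [0.0576 0.0495] 87.5 0.12209882969695407
0.112 2965 [ 0.5623 -0.2879] [0.0441 0.0479] 88.0 0.12209882969695407
panel 1243 ((0.5631889700889587, -0.25049251317977905), (0.019954193383455276, 0.06915603578090668), 88.6783676147461)
panel 1086 ((0.5613998174667358, -0.3240600824356079), (0.017272520810365677, 0.06913929432630539), 88.28736114501953)
plinth z 635 0.01613762886963449
t 21.85 p [ 0.5609 -0.2872  0.2246] yaw 88.3 tilt 0.5 w 0.0853 F [-0.8 -0.1  0.2] j [ 0.76  0.58 -0.52  1.6   0.32  1.03  0.12]
[[[0.009,0.002,0.002],[0.08,0.14,1.96],0.0],[[0,0,0],[0,0,0],0.0],[[0,0,0],[0,0,0],0.0],[[0,0,0],[0,0,0],0.0],[[0,0,0],[0,0,0],0.0]]
```

View pics/w11.png

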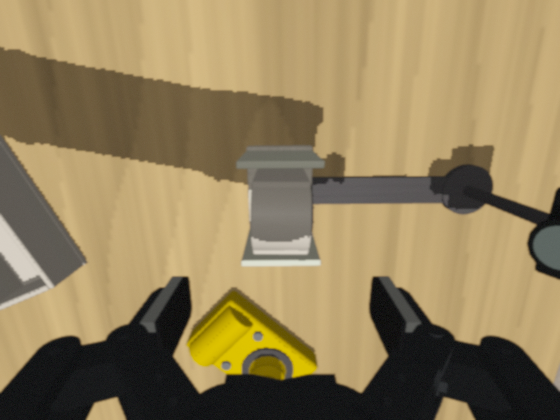

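```bash
python3 - <<'E'
from h import *
plan([((.587,.021,.215),150.4)],spin=1,vmax=.045,claw=.76)
E
```

```text
t 21.85 p [ 0.5609 -0.2872  0.2246] yaw 88.3 tilt 0.5 w 0.0853 F [-0.8 -0.1  0.2] j [ 0.76  0.58 -0.52  1.6   0.32  1.03  0.12]
[[[0.008,0.003,-0.135],[3.86,0.21,0.11],0.76],[[0.0,0.0,-0.136],[3.8,0.73,0.12],0.76],[[0.0,0.0,-0.135],[3.66,1.24,0.12],0.76],[[0.001,0.0,-0.136],[3.46,1.72,0.12],0.76],[[0.0,0.0,-0.135],[3.2,2.17,0.12],0.76]]
[[[0.0,0.0,-0.136],[2.88,2.58,0.12],0.76],[[0.0,0.0,-0.135],[2.5,2.95,0.13],0.76],[[0.0,0.0,-0.136],[2.08,3.26,0.12],0.76],[[0,0,0],[0,0,0],0.76],[[0,0,0],[0,0,0],0.76]]
```

{"method": "step_arm", "body": {"plan": [[[0.008, 0.003, -0.07], [2.5, 0.2, 0], 0], [[0, 0, -0.135], [3.8, 0.5, 0], 0.76], [[0, 0, -0.135], [3.7, 1.0, 0], 0.76], [[0, 0, -0.135], [3.6, 1.5, 0], 0.76], [[0, 0, -0.135], [3.3, 2.0, 0], 0.76]]}}

```text
time: 22.35
tcp_pos: [0.5718, -0.1063, 0.2166]
eef_rot: [-0.005, 0.467, 0.884, -0.002]
wrist_force: [0.0, 0.2, -0.8]
gripper_width: 0.0285
```

```bash
python3 - <<'E'
from h import *
plan([((.587,.021,.215),150.4)],spin=1,vmax=.045,claw=.76)
E
```

```text
t 22.35 p [ 0.5718 -0.1063  0.2166] yaw 124.3 tilt 0.68 w 0.0285 F [ 0.   0.2 -0.8] j [ 0.61  0.57 -0.69  1.72  0.41  1.02  0.37]
[[[-0.009,-0.008,-0.114],[2.41,2.11,0.04],0.76],[[0.0,0.0,-0.113],[2.16,2.37,0.04],0.76],[[0.0,0.0,-0.114],[1.88,2.6,0.04],0.76],[[0.0,0.0,-0.114],[1.57,2.79,0.05],0.76],[[0,0,0],[0,0,0],0.76]]
```

{"method": "step_arm", "body": {"plan": [[[-0.009, -0.008, -0.115], [2.4, 2.1, 0], 0.76], [[0, 0, -0.115], [2.2, 2.4, 0], 0.76], [[0, 0, -0.115], [1.9, 2.6, 0], 0.76], [[0, 0, -0.11], [1.6, 2.8, 0], 0.76], [[0, 0, 0], [0, 0, 0], 0.76]]}}

```text
time: 22.85
tcp_pos: [0.578, 0.0409, 0.2099]
eef_rot: [-0.007, 0.233, 0.973, 0.003]
wrist_force: [-1.0, 0.5, 0.3]
gripper_width: 0.0204
```

```bash
python3 - <<'E'
from h import *
d=grab('wrist','w12')
P=pts(d);f=d['frame'].astype(int);X,Y,Z=P[...,0],P[...,1],P[...,2]
m=(f.max(-1)<90)&(d['depth']>0)&(abs(X-.65)<.06)&(abs(Y+.013)<.06)&(Z>.10)&(Z<.15)
q=P[m]; print('knob',len(q),q.min(0).round(4),q.max(0).round(4)); 
if len(q): 
    A=np.c_[2*q,np.ones(len(q))]; s=np.linalg.lstsq(A,(q**2).sum(1),rcond=None)[0]; print(s[:3],np.sqrt(s[3]+s[:3]@s[:3]))
m=(f.max(-1)<90)&(Z>.022)&(Z<.036)&(abs(X-.626)<.1)&(abs(Y)<.1); q=P[m][:,:2].astype(np.float32); print(cv2.minAreaRect(q))
plan([((.587,.021,.13),150.4)],spin=1,vmax=.03,claw=.76)
E
```

```text
knob 1013 [ 0.6327 -0.0243  0.1001] [0.6595 0.0035 0.1457]
[ 0.65014185 -0.0158412   0.12368226] 0.02042259468378738
((0.6269842386245728, -0.00025716423988342285), (0.08831612765789032, 0.14881931245326996), 59.89666748046875)
t 22.9 p [0.5778 0.0382 0.2094] yaw 152.8 tilt 0.83 w 0.0204 F [-0.1 -0.8 -0.7] j [ 0.45  0.61 -0.82  1.73  0.5   1.04  0.55]
[[[0.0,-0.015,0.014],[-0.57,-0.37,2.64],0.76],[[0.0,0.0,0.014],[-0.54,-0.36,2.65],0.76],[[0.0,0.0,0.014],[-0.54,-0.35,2.64],0.76],[[0,0,0],[0,0,0],0.76],[[0,0,0],[0,0,0],0.76]]
```

View pics/w12.png

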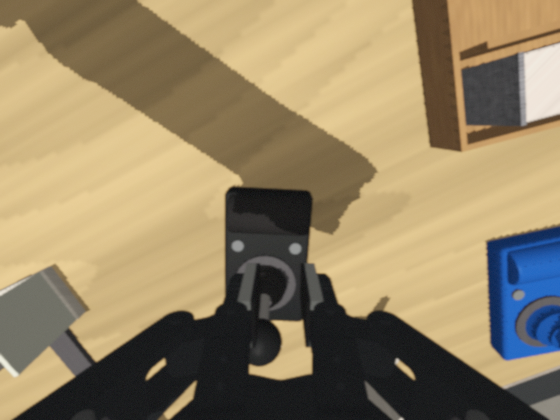

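```bash
python3 - <<'E'
from h import *
plan([((.590,.0198,.195),150),((.590,.0198,.13),150)],spin=1,vmax=.025,claw=.76)
E
```

```text
t 22.9 p [0.5778 0.0382 0.2094] yaw 152.8 tilt 0.83 w 0.0204 F [-0.1 -0.8 -0.7] j [ 0.45  0.61 -0.82  1.73  0.5   1.04  0.55]
[[[0.0,-0.015,0.025],[-0.97,-0.54,0.71],0.76],[[0.0,0.0,0.024],[-0.97,-0.51,0.72],0.76],[[0.0,0.0,0.0],[0.0,0.0,2.17],0.76],[[0.0,0.0,0.0],[0.0,0.0,2.16],0.76],[[0.0,0.0,0.0],[0.0,0.0,2.17],0.76]]
```

{"method": "step_arm", "body": {"plan": [[[0, -0.015, 0.025], [-1.0, -0.5, 0.7], 0.76], [[0, 0, 0.025], [-1.0, -0.5, 0.7], 0.76], [[0, 0, 0], [0, 0, 2], 0.76], [[0, 0, 0], [0, 0, 2], 0.76], [[0, 0, 0], [0, 0, 1.5], 0.76]]}}

```text
time: 23.4
tcp_pos: [0.5924, 0.0105, 0.1344]
eef_rot: [0.001, 0.267, 0.964, -0.003]
wrist_force: [1.2, -0.9, 0.0]
gripper_width: 0.0205
```

```bash
python3 - <<'E'
from h import *
plan([((.590,.0198,.13),150)],spin=1,vmax=.025,claw=.76)
E
```

```text
t 23.4 p [0.5924 0.0105 0.1344] yaw 149.0 tilt 0.35 w 0.0205 F [ 1.2 -0.9  0. ] j [ 0.42  0.71 -0.73  1.75  0.59  0.91  0.47]
[[[-0.005,0.003,-0.017],[0.68,0.68,0.44],0.76],[[0,0,0],[0,0,0],0.76],[[0,0,0],[0,0,0],0.76],[[0,0,0],[0,0,0],0.76],[[0,0,0],[0,0,0],0.76]]
```

{"method": "step_arm", "body": {"plan": [[[0, 0, -0.017], [0.6, 0.7, 0.4], 0.76], [[0, 0, 0], [0, 0, 0], 0.76], [[0, 0, 0], [0, 0, 0], 0.76], [[0, 0, 0], [0, 0, 0], 0.76], [[0, 0, 0], [0, 0, 0], 0.76]]}}

```text
time: 23.9
tcp_pos: [0.5905, 0.0175, 0.1285]
eef_rot: [-0.0, 0.26, 0.965, -0.004]
wrist_force: [0.0, 0.7, 0.8]
gripper_width: 0.0203
```

```bash
cat >> h.py <<'E'
def stick():
    K=np.array([.6482,-.014]);u=np.array([.866,-.5]);v=np.array([.5,.866])
    p,r,s=pose(); e=p[:2]-K; print('along',(e@u).round(4),'side(+y)',(e@v).round(4),'z',p[2].round(4),'F fwd',(s['wrist_force'][:2]@u).round(2),'F side',(s['wrist_force'][:2]@v).round(2),'t',s['time'])
E
python3 - <<'E'
from h import *
stick()
plan([((.590,.0198,.13),150)],spin=1,vmax=.025,claw=.76)
d=grab('side','s13'); cv2.imwrite('pics/s13c.png',cv2.resize(d['frame'][170:270,250:390],None,fx=5,fy=5,interpolation=cv2.INTER_CUBIC))
E
```

```text
along -0.0657 side(+y) -0.0016 z 0.1285 F fwd -0.29 F side 0.6 t 23.9
t 23.9 p [0.5905 0.0175 0.1285] yaw 149.8 tilt 0.44 w 0.0203 F [0.  0.7 0.8] j [ 0.4   0.72 -0.73  1.76  0.6   0.91  0.46]
[[[-0.008,0.002,-0.003],[0.16,0.18,-0.15],0.76],[[0,0,0],[0,0,0],0.76],[[0,0,0],[0,0,0],0.76],[[0,0,0],[0,0,0],0.76],[[0,0,0],[0,0,0],0.76]]
```

View pics/s13c.png

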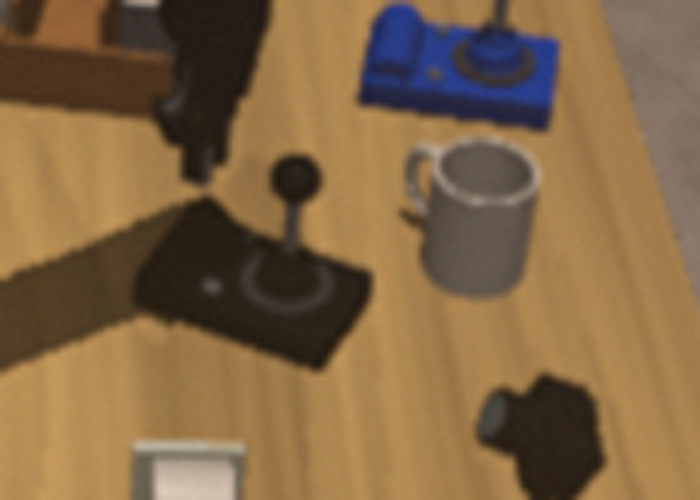

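{"method": "step_arm", "body": {"plan": [[[-0.008, 0, 0], [-1, 0.15, -0.1], 0.76], [[0, 0, 0], [-1, 0, 0], 0.76], [[0, 0, 0], [-0.8, 0, 0], 0.76], [[0, 0, 0], [-0.4, 0, 0], 0.76], [[0, 0, 0], [0, 0, 0], 0.76]]}}

```text
time: 24.45
tcp_pos: [0.6231, 0.0004, 0.1309]
eef_rot: [0.002, 0.261, 0.965, 0.001]
wrist_force: [0.1, -0.7, -0.3]
gripper_width: 0.0209
```

```bash
python3 - <<'E'
from h import *
stick()
E
```

```text
along -0.029 side(+y) -0.0001 z 0.1309 F fwd 0.4 F side -0.55 t 24.45
```

{"method": "step_arm", "body": {"plan": [[[0, 0, 0], [-0.7, 0, 0], 0.76], [[0, 0, 0], [-0.7, 0, 0], 0.76], [[0, 0, 0], [-0.7, 0, 0], 0.76], [[0, 0, 0], [-0.7, 0, 0.1], 0.76], [[0, 0, 0], [-0.3, 0, 0], 0.76]]}}

```text
time: 24.95
tcp_pos: [0.6503, -0.0145, 0.1297]
eef_rot: [0.001, 0.26, 0.966, 0.001]
wrist_force: [-2.4, 1.1, 0.4]
gripper_width: 0.0204
```

```bash
cat >> h.py <<'E'
def look(tag):
    d=grab('side',tag); cv2.imwrite(f'pics/{tag}c.png',cv2.resize(d['frame'][170:270,250:390],None,fx=5,fy=5,interpolation=cv2.INTER_CUBIC))
    P=pts(d);f=d['frame'].astype(int);X,Y,Z=P[...,0],P[...,1],P[...,2]
E
python3 - <<'E'
from h import *
stick(); look('s14')
E
```

```text
along 0.002 side(+y) 0.0006 z 0.1297 F fwd -2.69 F side -0.24 t 24.95
```

View pics/s14c.png

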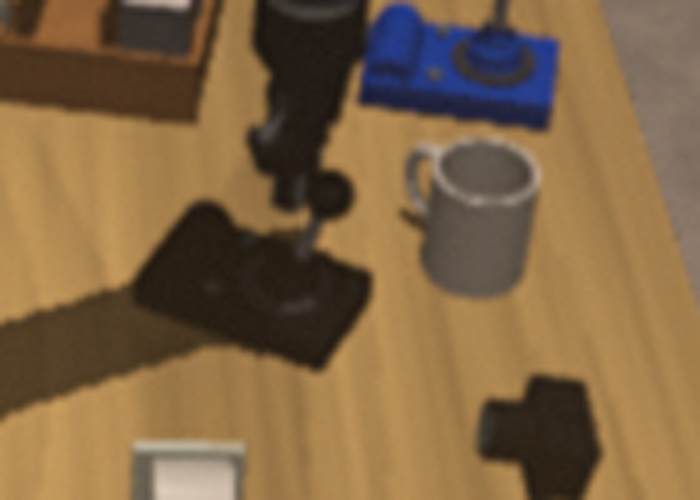

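{"method": "step_arm", "body": {"plan": [[[0, 0, 0], [-0.4, 0, 0], 0.76], [[0, 0, 0], [-0.4, 0, 0.05], 0.76], [[0, 0, 0], [-0.2, 0, 0], 0.76], [[0, 0, 0], [0, 0, 0], 0.76], [[0, 0, 0], [0, 0, 0], 0.76]]}}

```text
time: 25.5
tcp_pos: [0.6577, -0.0186, 0.1282]
eef_rot: [-0.002, 0.26, 0.966, 0.001]
wrist_force: [-3.2, 0.7, 2.0]
gripper_width: 0.0208
```

```bash
python3 - <<'E'
from h import *
stick(); look('s15')
# knob centroid in side views by dark blob, compare with rest; cast ray intersected with sphere-of-motion arc
def arc(u,v,d):
    K=d['intrinsics'];T=d['world_from_camera']; return T
piv=np.array([.6482,-.014,.03])
for tag in ('s13','s14','s15'):
    d=load(tag);K=d['intrinsics'];T=np.linalg.inv(d['world_from_camera'])
    for a in (0,.25,.3,.35,.4,.45):
        p=piv+.095*np.array([.866*np.sin(a),-.5*np.sin(a),np.cos(a)]); c=T[:3,:3]@p+T[:3,3]; q=K@c/c[2]; print(tag,a,((q[0]-250)*5).round(0),((q[1]-170)*5).round(0)) if tag=='s15' else 0
E
```

```text
along 0.0105 side(+y) 0.0008 z 0.1282 F fwd -3.08 F side -1.01 t 25.5
s15 0 292.0 177.0
s15 0.25 323.0 191.0
s15 0.3 329.0 194.0
s15 0.35 335.0 198.0
s15 0.4 341.0 202.0
s15 0.45 346.0 206.0
```

View pics/s15c.png

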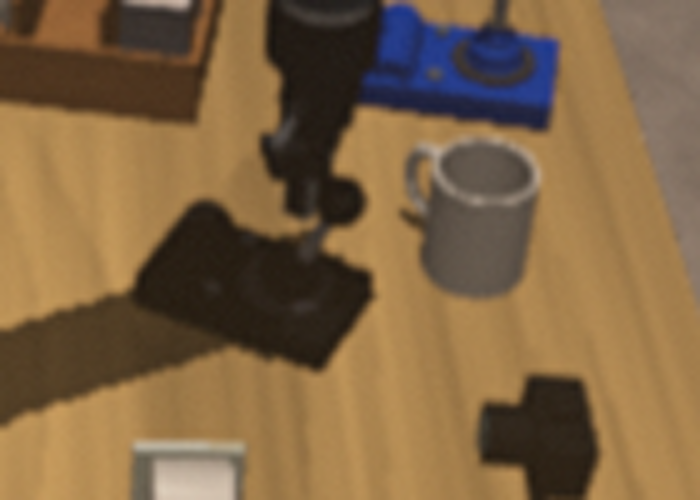

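{"method": "step_arm", "body": {"plan": [[[0, 0, 0], [-0.05, 0, 0], 0.76], [[0, 0, 0], [0, 0, 0], 0.76], [[0, 0, 0], [0, 0, 0], 0.76], [[0, 0, 0], [0, 0, 0], 0.76], [[0, 0, 0], [0, 0, 0], 0.76]]}}

```text
time: 26.05
tcp_pos: [0.6577, -0.0186, 0.1282]
eef_rot: [-0.002, 0.259, 0.966, 0.001]
wrist_force: [-3.3, 2.8, 0.9]
gripper_width: 0.0203
```

```bash
python3 - <<'E'
from h import *
stick()
E
```

```text
along 0.0106 side(+y) 0.0008 z 0.1282 F fwd -4.24 F side 0.75 t 26.05
```

{"method": "step_arm", "body": {"plan": [[[0, 0, 0], [-0.05, 0, 0], 0.76], [[0, 0, 0], [0, 0, 0], 0.76], [[0, 0, 0], [0, 0, 0], 0.76], [[0, 0, 0], [0, 0, 0], 0.76], [[0, 0, 0], [0, 0, 0], 0.76]]}}

```text
time: 26.55
tcp_pos: [0.6581, -0.0188, 0.1281]
eef_rot: [-0.002, 0.259, 0.966, 0.001]
wrist_force: [-2.8, 2.2, 0.2]
gripper_width: 0.0205
```

{"method": "step_arm", "body": {"plan": [[[0, 0, 0], [-0.05, 0, 0], 0.76], [[0, 0, 0], [0, 0, 0], 0.76], [[0, 0, 0], [0, 0, 0], 0.76], [[0, 0, 0], [0, 0, 0], 0.76], [[0, 0, 0], [0, 0, 0], 0.76]]}}

```text
time: 27.05
tcp_pos: [0.6584, -0.0191, 0.128]
eef_rot: [-0.002, 0.259, 0.966, 0.001]
wrist_force: [-3.4, 2.5, -0.2]
gripper_width: 0.0207
```

{"method": "step_arm", "body": {"plan": [[[0, 0, 0], [0, 0, 0], 0.76], [[0, 0, 0], [0, 0, 0], 0.76], [[0, 0, 0], [0, 0, 0], 0.76], [[0, 0, 0], [0, 0, 0], 0.76], [[0, 0, 0], [0, 0, 0], 0.76]]}}

```text
time: 27.55
tcp_pos: [0.6584, -0.0191, 0.1281]
eef_rot: [-0.002, 0.259, 0.966, 0.001]
wrist_force: [-3.5, 1.3, 1.0]
gripper_width: 0.0207
```

```bash
python3 - <<'E'
from h import *
stick(); look('s16')
d=grab('top','t16'); cv2.imwrite('pics/t16c.png',cv2.resize(d['frame'][100:250,250:450],None,fx=4,fy=4,interpolation=cv2.INTER_CUBIC))
E
```

```text
along 0.0114 side(+y) 0.0007 z 0.1281 F fwd -3.7 F side -0.58 t 27.55
```

View pics/s16c.png

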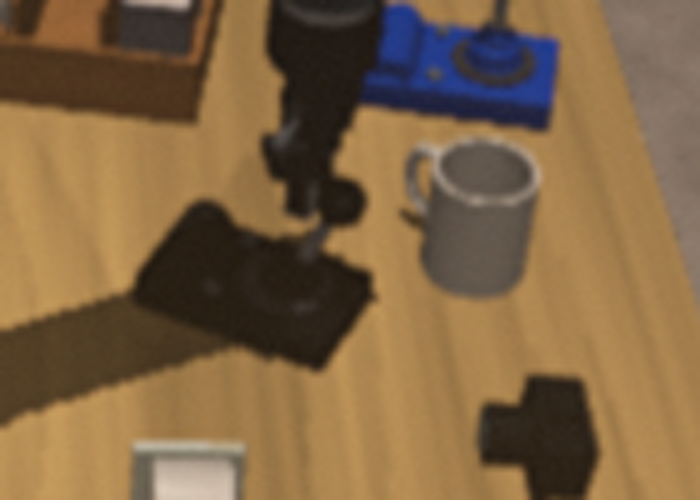

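View pics/t16c.png

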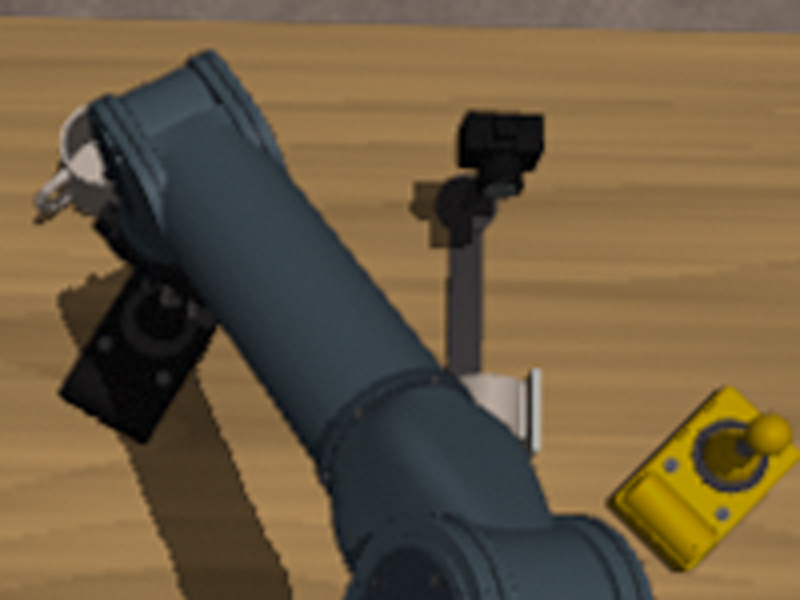

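{"method": "step_arm", "body": {"plan": [[[0, 0, 0], [-0.15, 0, 0], 0.76], [[0, 0, 0], [-0.15, 0, 0], 0.76], [[0, 0, 0], [0, 0, 0], 0.76], [[0, 0, 0], [0, 0, 0], 0.76], [[0, 0, 0], [0, 0, 0], 0.76]]}}

```text
time: 28.15
tcp_pos: [0.6606, -0.0205, 0.1275]
eef_rot: [-0.003, 0.259, 0.966, 0.001]
wrist_force: [-3.9, 2.5, -0.1]
gripper_width: 0.0203
```

```bash
python3 - <<'E'
from h import *
stick(); look('s17')
E
```

```text
along 0.014 side(+y) 0.0006 z 0.1275 F fwd -4.63 F side 0.2 t 28.15
```

View pics/s17c.png

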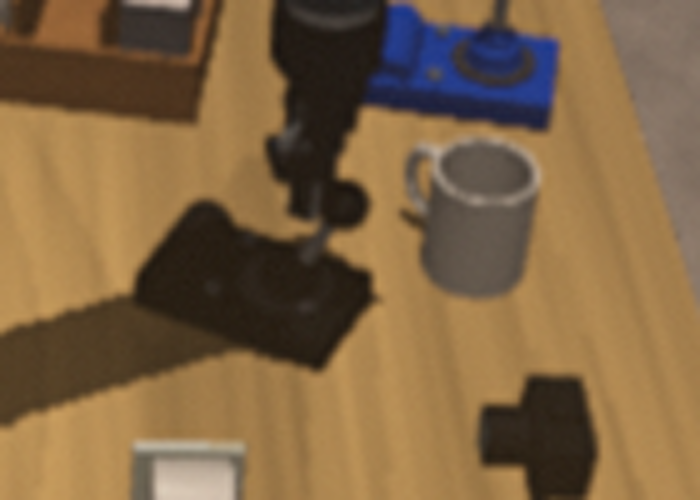

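{"method": "step_arm", "body": {"plan": [[[0, 0, 0], [0, 0, 0], 0.76], [[0, 0, 0], [0, 0, 0], 0.76], [[0, 0, 0], [0, 0, 0], 0.76], [[0, 0, 0], [0, 0, 0], 0.76], [[0, 0, 0], [0, 0, 0], 0.76]]}}

```text
time: 28.7
tcp_pos: [0.6605, -0.0204, 0.1276]
eef_rot: [-0.003, 0.259, 0.966, 0.001]
wrist_force: [-4.0, 2.2, -0.1]
gripper_width: 0.0206
```

{"method": "step_arm", "body": {"plan": [[[0, 0, 0], [0, 0, 0], 0.76], [[0, 0, 0], [0, 0, 0], 0.76], [[0, 0, 0], [0, 0, 0], 0.76], [[0, 0, 0], [0, 0, 0], 0.76], [[0, 0, 0], [0, 0, 0], 0.76]]}}

```text
time: 29.2
tcp_pos: [0.6605, -0.0204, 0.1275]
eef_rot: [-0.003, 0.259, 0.966, 0.001]
wrist_force: [-3.1, 2.5, 0.0]
gripper_width: 0.0206
```

{"method": "step_arm", "body": {"plan": [[[0, 0, 0], [0, 0, 0], 0.76], [[0, 0, 0], [0, 0, 0], 0.76], [[0, 0, 0], [0, 0, 0], 0.76], [[0, 0, 0], [0, 0, 0], 0.76], [[0, 0, 0], [0, 0, 0], 0.76]]}}

```text
time: 29.7
tcp_pos: [0.6605, -0.0204, 0.1275]
eef_rot: [-0.003, 0.259, 0.966, 0.001]
wrist_force: [-3.9, 1.9, -1.0]
gripper_width: 0.0202
```

{"method": "step_arm", "body": {"plan": [[[0, 0, 0], [0.5, 0, 0], 0.76], [[0, 0, 0], [0.6, 0, 0], 0.76], [[0, 0, 0], [0.7, 0, 0], 0.76], [[0, 0, 0], [0.7, 0, 0], 0.76], [[0, 0, 0], [0.7, 0, 0], 0.76]]}}

```text
time: 30.2
tcp_pos: [0.6341, -0.0051, 0.1293]
eef_rot: [0.001, 0.26, 0.966, 0.001]
wrist_force: [-1.1, 0.3, -0.6]
gripper_width: 0.0203
```

```bash
python3 - <<'E'
from h import *
stick()
E
```

```text
along -0.0167 side(+y) 0.0007 z 0.1293 F fwd -1.06 F side -0.29 t 30.2
```

{"method": "step_arm", "body": {"plan": [[[0, 0, 0], [0.7, 0, 0], 0.76], [[0, 0, 0], [1.0, 0, 0], 0.76], [[0, 0, 0], [2, 0, 0], 0.76], [[0, 0, 0], [2, 0, 0], 0.76], [[0, 0, 0], [1, 0, 0], 0.76]]}}

```text
time: 30.7
tcp_pos: [0.5734, 0.0292, 0.129]
eef_rot: [0.002, 0.261, 0.965, 0.001]
wrist_force: [-0.8, -0.1, 0.4]
gripper_width: 0.0204
```

{"method": "step_arm", "body": {"plan": [[[0, 0, 0], [0, 0, -2], 0.76], [[0, 0, 0], [0, 0, -3], 0.76], [[0, 0, 0], [0, 0, -3], 0.76], [[0, 0, 0], [0, 0, -2], 0.76], [[0, 0, 0], [0, 0, 0], 0.76]]}}

```text
time: 31.2
tcp_pos: [0.5705, 0.0301, 0.2319]
eef_rot: [0.002, 0.26, 0.966, -0.0]
wrist_force: [0.8, 0.9, -0.8]
gripper_width: 0.0203
```

```bash
python3 - <<'E'
from h import *
stick(); 
d=grab('side','s18'); cv2.imwrite('pics/s18c.png',cv2.resize(d['frame'][150:310,220:400],None,fx=4,fy=3.7,interpolation=cv2.INTER_CUBIC))
d=grab('top','t18'); cv2.imwrite('pics/t18c.png',cv2.resize(d['frame'][100:250,250:450],None,fx=4,fy=4,interpolation=cv2.INTER_CUBIC))
print(arm.read_state()['joint_vel'].round(3))
E
```

```text
along -0.0894 side(+y) -0.0006 z 0.2319 F fwd 0.28 F side 1.2 t 31.2
[-0.006  0.023  0.014  0.018  0.002  0.002 -0.003]
```

View pics/s18c.png

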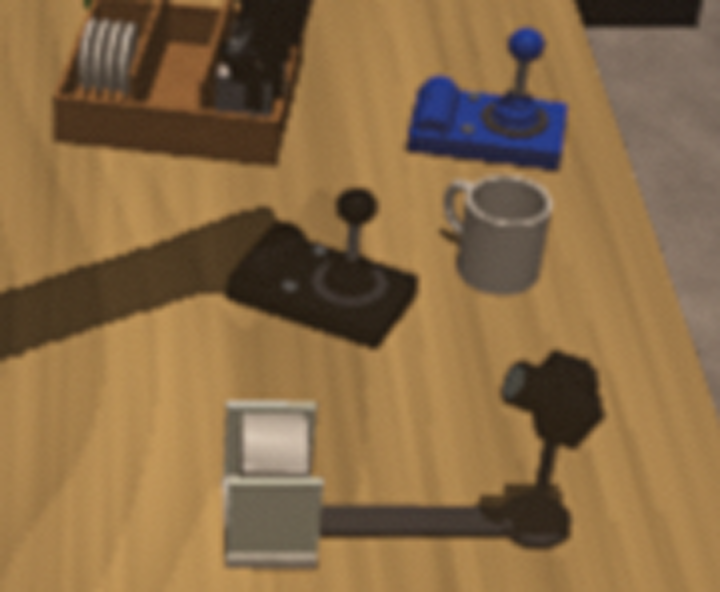

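View pics/t18c.png

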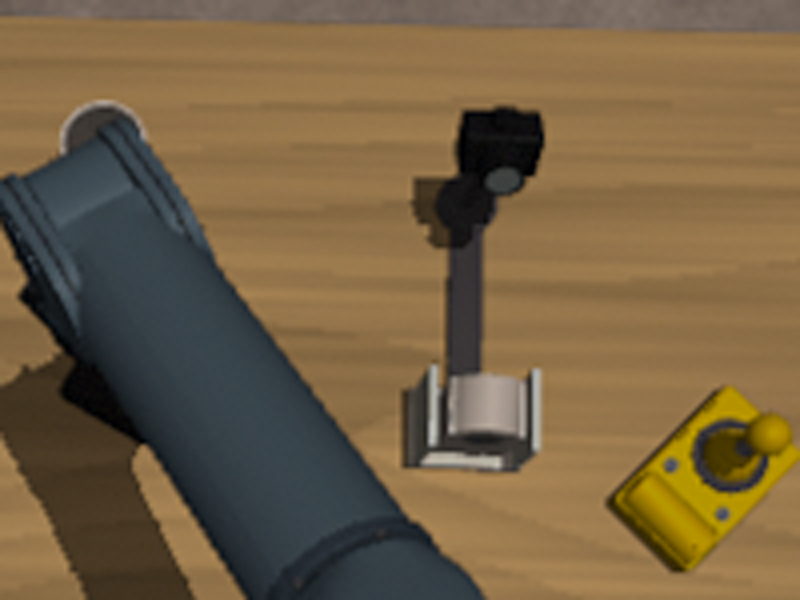

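{"method": "step_arm", "body": {"plan": [[[0, 0, 0], [0, 0, 0], 0.76], [[0, 0, 0], [0, 0, 0], 0.76], [[0, 0, 0], [0, 0, 0], 0.76], [[0, 0, 0], [0, 0, 0], 0.76], [[0, 0, 0], [0, 0, 0], 0.76]]}}

```text
time: 31.8
tcp_pos: [0.5669, 0.0289, 0.225]
eef_rot: [-0.003, 0.26, 0.966, -0.002]
wrist_force: [-0.6, 0.3, 0.6]
gripper_width: 0.0204
```

```bash
python3 - <<'E'
from h import *
print(job.hand_in())
E
```

```text
the job is handed in; nothing more can be done
None
```

The job is done and handed in at about 32 s. No verdict was reported, so what follows rests on my own measurements.

- **Clock to the bench:** I gripped the clock by its sides in the carton, stood it on the bench near (0.459, -0.017) and let go. While checking for contact there I once pressed down with 78 N at the wrist. That is under the 120 N wrist limit, and the push went through the clock held in the fingers, so I don't think the 40 N limit on the arm and gripper body applies.
- **Clock to the photo stand:** I took it again by front and back and set it on the plinth. A wrist view after release put it within about 1 mm of the middle and less than 1° off square. The dial faces the camera. I first took the dark disc on the back for the dial; a side view corrected this before the clock was set down.
- **Stick:** I pushed it straight forward with the fingers around the knob. It was held at about 0.38–0.42 rad for over 4 s, longer than the two seconds asked; the first 2.2 s were near 0.39 rad. Image and geometry agreed on that angle. The force reading gave a slightly lower value (about 0.33–0.35 rad), so I pushed 3 mm further and held on, rather than risk falling short.
- **Last checks:** the stick looked upright and the clock was standing in place. The mug had not visibly moved. I did not check the loaf dish and tureen again at the end, but nothing went near them. The arm was clear of everything.

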